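Put the sewing things away: screw-top canister and click-shut case

ROBOT

A 6-joint arm with a two-finger parallel gripper is mounted at the origin on the work surface. World frame = base frame: x ahead of the robot, y to its left, z up, the work surface at z = 0. Lengths are in mm, angles in rad, forces in N, time in s.
With the tool pointing down it reaches from about 300 to 775 mm from the base axis. Payload 14.6 kg.
Tool frame: the origin (TCP) lies between the finger pads; the fingertips stand 19 mm ahead of it and the grasp point (between the pads) is the TCP (manip.tcp_to_tips is the distance from the TCP to the fingertips, in mm); x points along the fingers, z is the direction in which the jaws open and shut, and the axes are right-handed (so a half turn about x gives the same grasp; the last joint's range is limited). The gripper opens to 94 mm and grips with 3 to 60 N. Pads are 16 mm wide; open, the fingers measure 119 mm over their backs; the gripper's body (75 mm by 177 mm) begins 78 mm behind the grasp point.
Start: joints at [1.161, 0.3, 1.521, -0, 1.321, -0.067], TCP at [184.866, 517.99, 224.446] pointing down, gripper open.
Joint ranges: [-3.03, 3.03], [-0.79, 2.21], [0.23, 2.52], [-1.04, 4.18], [0, 3.07], [-2.55, 2.55]. Speed limits (rad/s): [2.22, 2.22, 2.57, 3.14, 3.14, 3.14].

INTERFACE

Orientations are given as [roll, pitch, yaw] about the fixed x, y, z axes, in that order (R = Rz(yaw) Ry(pitch) Rx(roll)).
In Python, from cell import manip gives the robot as it stands.
- The arm moves only by the tool jog_arm, never from a script. Its argument "moves" is a list that holds one entry, the list of rows, each a list of 6 numbers: the shift along the world's x, y, z in mm, then the turn, a rotation vector about the world's x, y, z in degrees. In form: [[[dx, dy, dz, wx, wy, wz], ...]]. A call has 1 to 5 rows; each row shifts and turns the pose as measured when the row begins; what a row does not reach is not made up. A row lasts 1/10 s, in which the tool goes at most 50 mm and 8.59 degrees, less where a joint would pass 70% of its speed; a pose out of reach is approached as far as the arm can. A call is refused whole if a number of a shift passes 50 or a number of a turn 8.59, either way. A call with a gripper value outside its range is refused whole. "gripper" is the opening, from -1 (shut) to 1 (fully open), set as the call begins (left out, the last holds). The fingers move at their own pace and stop on an object; "squeeze" is the grip in N (left out, the last holds). Time passes only in rows, so rows that do not move let the fingers close. It gives the time, the measured TCP pose, the force and the opening at its end, in the units of the state.
- manip.read_state(): the state, without advancing time (a new reading comes with each control period).
- manip.camera(name): name is "scene" or "side" or "wrist"; returns (picture, depth): 420x560x3 uint8, blue, green, red; 420x560 float32, mm along the optical axis (not along the pixel's ray), 0 where there is no reading.
- manip.camera_params(name): a dict with "fx", "fy", "cx", "cy" (pixels), "dist" ([k1, k2, p1, p2, k3] as OpenCV has them; the pictures are not rectified), "rvec" (rotation vector, rad) and "tvec" (3), from world to camera coordinates, as OpenCV has them. Camera axes: x right, y down, z forward; pixel columns grow to the right and rows downward; lengths in mm; the calibration is good to about 2 mm. A picture is of the moment at which its call begins: read the wrist's pose just before it. camera_params takes no time and is no camera call; for the wrist camera it gives the pose at the moment of the call.
- manip.sign_off(): hands the job in, once; it reports no verdict.
The state is a dict: "clock": time; "joints": joint angles; "qd": joint speeds; "effort": joint torques, N m; "eef_pos": TCP position; "eef_rot": TCP orientation; "wrist_force": force on the tool from outside, world axes, zero at the start; "moment": the same for the moment, N m; "finger_gap": finger opening in mm.
Only numpy, scipy, OpenCV 4.12 (cv2) and the standard library are available. Lean on these libraries where they do the work, as an engineer would, in place of code of your own. Each camera call takes 0.05 s, during which the arm holds its last target. There are 200 camera calls.

TASK

Put the sewing things away: put every thread spool into the clear canister, then set the canister's lid squarely on top of its thread, with the lugs resting on the ridges and not over the gaps (should it fall straight in, lift it and set it on again), turn it back (counter-clockwise seen from above) until it drops into the thread, and screw it forward (clockwise) all the way until it stops. Lay the rotary cutter in its hinged case and press the front edge of the case's lid down until the catch clicks and the lid is flat shut. Leave everything else on the table where it is.

Things in the scene. Friction and masses are not known exactly. Their poses are not given: they have to be found in the camera images.
- canister: Clear canister with an open top, fixed to the table; origin at the centre of its underside, z up. 140 mm tall to the rim; body 124 mm across up to 105 mm, then a neck 104 mm across outside and about 94 inside; inner floor at 5 mm. Three spools fit in any attitude. Three equal white thread ridges, 120 degrees apart, run round the neck out to 118 mm across (see thread_end).
- thread_end (a point): Where one of the lid's lugs stands when screwed home: 57.5 mm from the canister's axis, 120 mm up. Each thread ridge is 4 mm thick, begins with its top at 130 mm and falls to 126 clockwise over 92 degrees to an upright end stop (116 to 134 mm). Between this stop and the next ridge is a gap of 22 degrees for a lug (14 degrees wide) to drop through.
- thread_gap (a point): Middle of one of the three gaps in the thread, 57.5 mm from the canister's axis, 128 mm above the table; the other two are 120 and 240 degrees round. It lies 24 degrees clockwise of thread_end, just beyond that ridge's end stop. A lug within about 4 degrees of a gap's middle drops in.
- lid: White screw lid, 130 mm across, 0.12 to 0.2 kg; origin at the centre of its skirt's lower edge, z up. Skirt 22 mm deep, 124 mm across inside; top 22 to 26 mm up. On top a wing grip along the lid's x axis: 90 mm long, 16 wide, 26 to 58 mm up. Three lugs inside the lower edge reach in to 108 mm across. Set on the thread, its origin rests 126 to 130 mm above the table (see lug0 to lug2).
- lug0 (a point): Lug of the lid at 0 degrees about the lid's z axis, 57.5 mm from its axis, 2 mm above its underside. With the lid on top of the thread, the end stops soon block it clockwise; turned counter-clockwise, up to about a quarter turn, the lugs meet the gaps and the lid, if free to fall, drops by its own weight to an origin height of 118 mm, on the rim.
- lug1 (a point): Lug of the lid at 120 degrees. Once the lid has dropped, turning it clockwise by about 95 degrees takes the lugs under the ridges to the end stops: screwed home. Counter-clockwise it is then blocked.
- lug2 (a point): Lug of the lid at 240 degrees. A lid set with its lugs on the end stops rests 4 mm higher than the thread; turned counter-clockwise it comes down on the ridges. Turning takes little torque, well under 0.3 N m, until a stop is met.
- spool_a: Thread spool, 60 mm tall: grey winding 31 mm across between two white eight-sided flanges 38 mm across and 4 mm thick; 60 g. Origin at the centre of one end face, z along its axis to the other end. Stands upright at the start. May be absent.
- spool_b: Thread spool, 60 mm tall: grey winding 31 mm across between two white eight-sided flanges 38 mm across and 4 mm thick; 60 g. Origin at the centre of one end face, z along its axis to the other end. Stands upright at the start. May be absent.
- spool_c: Thread spool, 60 mm tall: grey winding 31 mm across between two white eight-sided flanges 38 mm across and 4 mm thick; 60 g. Origin at the centre of one end face, z along its axis to the other end. Stands upright at the start. May be absent.
- spool_a_mid (a point): Middle of spool_a, on its axis 30 mm from either end.
- spool_b_mid (a point): Middle of spool_b, on its axis 30 mm from either end.
- spool_c_mid (a point): Middle of spool_c, on its axis 30 mm from either end.
- cutter: Rotary cutter lying flat, about 155 mm long along its x axis: grey handle 26 mm wide and 18 mm high from x = -78 to +38 mm, round black head 44 mm across and 14 mm high centred at x = +55 mm. 90 g. Origin on its underside, near its centre of mass, z up.
- cutter_mid (a point): Point 9 mm above the cutter's origin, at mid height of the handle.
- case: Dark grey open-topped case, fixed to the table, 110 mm (its x) by 200 mm (its y) and 45 mm high, walls and floor 5 mm; origin at the centre of its underside. Its lid is hinged along the far long side (+x), the spring catch is in the middle of the front side (-x). The cutter fits along y.
- case_lid (a joint): Angle of the case's lid: 0 flat shut, 1.57 upright, up to 2.0 leaning back. A plate 112 mm from hinge to front edge, 200 wide, 6 thick; a tongue at the middle of the front edge reaches 12 mm farther, with a nib hanging 16 mm below. A friction hinge (0.11 N m) holds it. Coming down it stops on the catch at about 0.1; about 10 N on the front edge pushes it past and it is held at 0.
- case_hinge (a point): Middle of the case lid's hinge line, 45.5 mm above the table; the hinge axis is the case's y axis.
- case_lid_edge (a point): Middle of the front edge of the case's lid, on its outer (upper) face, 112 mm from the hinge.
- pincushion: Bystander: blue domed pincushion 60 mm across, 32 mm high.
- tape_puck: Bystander: round white tape measure 64 mm across, 22 mm high.
- pin_tin: Bystander: flat metal pin tin 60 x 90 x 22 mm.
- mug: Bystander: white mug 76 mm across, 90 mm high.
- oil_bottle: Bystander: small white bottle 44 mm across, 120 mm high.
Things that resemble listed ones, but are neither listed nor needed, are in the scene too. What is shaped like the lid but orange is not meant.

How it is judged:
By the outcome, as a careful person would: the job done as asked, in the order asked, and still so for the second after the job is handed in, with the robot touching nothing.
Of spool_a, spool_b, spool_c only 1 to 3 are there at a start; the rules pass over those that are not, and their reading is None.
At some moment in a run one of spool_a, spool_b, spool_c, cutter may be knocked a few centimetres aside while the robot is not near it.
Once in a run the grip may slacken for a moment while it holds something.
It also fails if it takes over 210 s, if anything falls off the work surface, if the arm or the gripper's body presses on something with over 40 N, if the wrist force passes 120 N, or if a joint passes its speed limit or range.

## Working session

There is one attempt and no reset: what is moved stays moved. The work goes in short steps, Python scripts to look and compute and a tool call to move; the robot and the scene stay as the last step left them, time stands still between calls to the robot, and variables do not carry over. Pictures are saved under pics/ and viewed, about 12 in all and at most 16, crops included, and the job is handed in when it is done.

Besides the shell and the picture viewer there is one more tool, called as name(argument=value, ...), one argument or row to a line, values as JSON. jog_arm: Moves the arm, as the interface text tells. Its arguments: {"type":"object","properties":{"moves":{"type":"array","items":{"type":"array","items":{"type":"array","items":{"type":"number"}}}},"gripper":{"type":"number"},"squeeze":{"type":"number"}},"required":["moves"]}

```bash
ls; mkdir -p pics; cat > h.py <<'E'
import numpy as np, cv2
from cell import manip
from scipy.spatial.transform import Rotation as R
def cam(n,name=None):
    p=manip.camera_params(n); im,d=manip.camera(n)
    if name: cv2.imwrite('pics/'+name+'.png',im)
    return p,im,d
def ray(p,uv):
    K=np.array([[p['fx'],0,p['cx']],[0,p['fy'],p['cy']],[0,0,1]])
    u=cv2.undistortPoints(np.array(uv,float).reshape(-1,1,2),K,np.array(p['dist'],float)).reshape(-1,2)
    Rm=cv2.Rodrigues(np.array(p['rvec'],float))[0]; t=np.array(p['tvec'],float).ravel()
    return np.c_[u,np.ones(len(u))]@Rm, -Rm.T@t
def onz(p,uv,z):
    d,o=ray(p,uv); s=(np.asarray(z)-o[2])/d[:,2]; return o+s[:,None]*d
def cloud(p,d):
    v,u=np.mgrid[0:d.shape[0],0:d.shape[1]]
    r,o=ray(p,np.c_[u.ravel(),v.ravel()])
    P=o+r*d.ravel()[:,None]; P[d.ravel()==0]=np.nan
    return P.reshape(d.shape+(3,))
def st():
    s=manip.read_state(); print({k:np.round(s[k],3).tolist() for k in ('clock','joints','eef_pos','eef_rot','wrist_force','moment','finger_gap')})
E
python3 - <<'E'
from h import *
st()
for n in ('scene','side'):
    p,im,d=cam(n,n+'0'); P=cloud(p,d); np.save(n+'0.npy',P); print(n,ray(p,[[280,210]]))
E
```

```text
pics
{'clock': 0.0, 'joints': [1.161, 0.3, 1.522, 0.0, 1.321, -0.067], 'eef_pos': [184.786, 517.775, 223.865], 'eef_rot': [3.072, 1.57, -1.983], 'wrist_force': [-0.501, 0.383, -0.327], 'moment': [0.024, 0.001, 0.027], 'finger_gap': 94.015}
scene (array([[-0.39433248,  0.3078248 , -0.86589724]]), array([1153.76805718, -447.77143625, 1418.64695785]))
side (array([[ 0.5082901 ,  0.50800203, -0.69552523]]), array([  87.56394075, -465.26401454,  741.16600269]))
```

View pics/scene0.png

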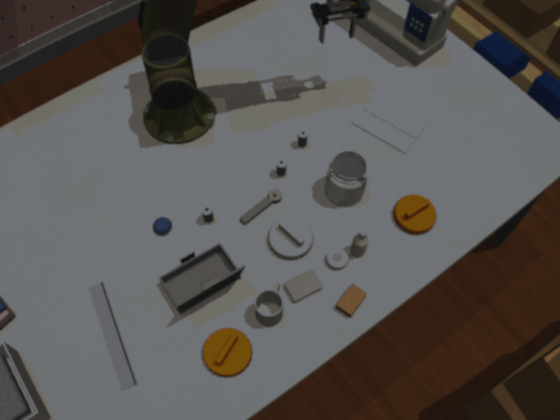

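View pics/side0.png

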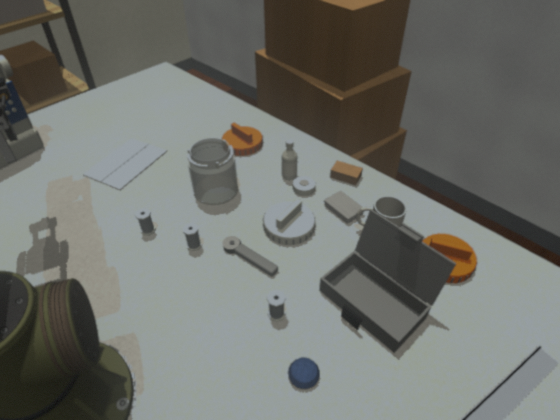

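The scene shows spools at (303,138), (281,168) and (208,214), the white lid at (291,238), the canister at (347,178), the case at (200,280) and a cutter-like tool at (262,206). There are orange decoy lids at (415,213) and (227,351), which I'll leave alone. I'll confirm the rest in an enlarged crop.

```bash
python3 - <<'E'
import cv2,numpy as np
a=cv2.imread('pics/side0.png')[125:325,110:450]; b=cv2.imread('pics/scene0.png')[120:320,155:385]
a=cv2.resize(a,None,fx=2.3,fy=2.3,interpolation=cv2.INTER_CUBIC)
b=cv2.resize(b,None,fx=3,fy=3,interpolation=cv2.INTER_CUBIC)
f=lambda x:(255*(x/255.)**.6).astype('uint8')
cv2.imwrite('pics/c1.png',f(a)); cv2.imwrite('pics/c2.png',f(b))
from h import *
P=np.load('scene0.npy')
for n,u,v in [('sp1',303,133),('sp2',281,163),('sp3',208,209),('lid',291,232),('can',347,160),('cut',262,206),('head',276,196),('case',200,280)]:
    q=P[v-8:v+9,u-8:u+9].reshape(-1,3); print(n,P[v,u].round(0),'zmax',np.nanmax(q[:,2]).round())
E
```

```text
sp1 [347. 265.  56.] zmax 67.0
sp2 [401. 138.  57.] zmax 65.0
sp3 [ 407. -132.   56.] zmax 67.0
lid [611.  19.  57.] zmax 63.0
can [518. 304.  70.] zmax 138.0
cut [472.  15.  15.] zmax 25.0
head [471.  68.  22.] zmax 25.0
case [ 560. -264.    1.] zmax 169.0
```

View pics/c1.png

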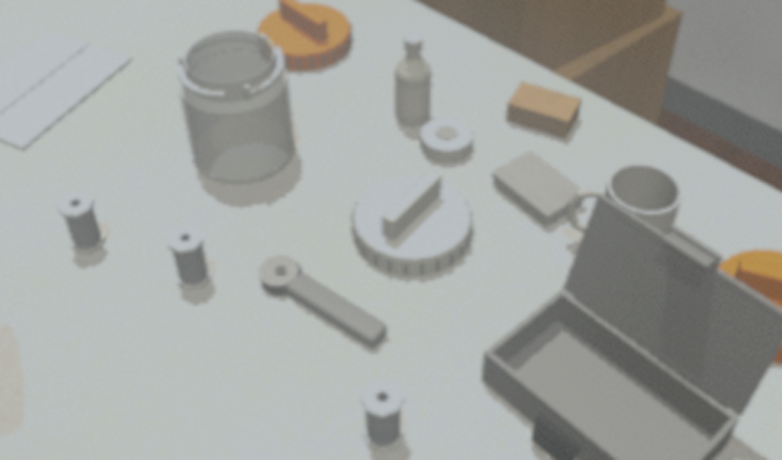

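View pics/c2.png

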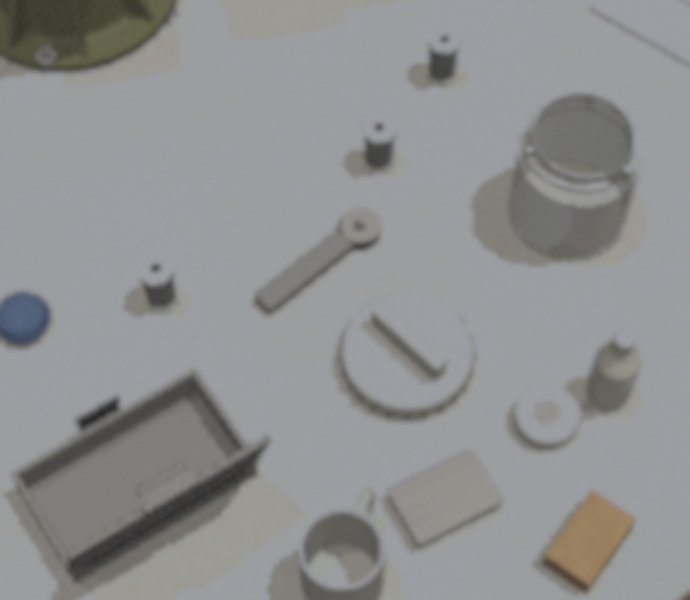

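The crops show one cutter-shaped tool, one white lid with its wing, three spools and the case with its lid open, so none of these is ambiguous. Next I'll measure them from the depth clouds.

```bash
cat >> h.py <<'E'
def spoolpos(P,c,r=28):
    m=(np.hypot(P[...,0]-c[0],P[...,1]-c[1])<r)&(P[...,2]>50)&(P[...,2]<68); q=P[m]
    (x,y),rad=cv2.minEnclosingCircle(q[:,:2].astype(np.float32)); return np.round([x,y,rad,np.median(q[:,2]),len(q)],1)
def rect(P,c,r,z0,z1):
    m=(np.hypot(P[...,0]-c[0],P[...,1]-c[1])<r)&(P[...,2]>z0)&(P[...,2]<z1); q=P[m]
    R_=cv2.minAreaRect(q[:,:2].astype(np.float32)); b=cv2.boxPoints(R_); e=[b[1]-b[0],b[2]-b[1]]; e=max(e,key=np.linalg.norm)
    return np.round([*R_[0],*R_[1],np.degrees(np.arctan2(e[1],e[0])),np.median(q[:,2]),len(q)],1)
E
cat > m.py <<'E'
from h import *
import sys
for n in sys.argv[1:]:
    P=np.load(n+'.npy'); print(n)
    for k,c in {'sp1':(345,265),'sp2':(400,138),'sp3':(405,-132)}.items():
        try: print(k,spoolpos(P,c))
        except Exception as e: print(k,e)
    for k,a in {'cutterH':((471,30),110,7,35),'wing':((611,19),60,45,70),'lid':((611,19),80,18,30),'caserim':((560,-264),135,38,49),'caselid':((600,-264),150,60,200),'canrim':((540,295),75,132,146)}.items():
        try: print(k,rect(P,*a))
        except Exception as e: print(k,e)
E
python3 m.py scene0 side0; python3 - <<'E'
from h import *
p=manip.camera_params('wrist'); d,o=ray(p,[[280,210],[280,0],[0,210]]); print(p['fx'],d.round(2),o.round(1))
for n in('scene0','side0'):
    P=np.load(n+'.npy'); m=(np.hypot(P[...,0]-600,P[...,1]+264)<170)&(P[...,2]>55)&(P[...,2]<200); q=P[m]
    c=q.mean(0);w,v=np.linalg.eigh(np.cov((q-c).T)); print(n,c.round(),v[:,0].round(3),len(q),q.min(0).round(),q.max(0).round())
E
```

```text
scene0
sp1 [346.5 266.1  21.6  58.7  89. ]
sp2 [401.5 139.7  19.   58.4 100. ]
sp3 [ 406.4 -137.4   20.4   58.6  111. ]
cutterH [487.9  30.5 193.9 184.2  85.3  17.2 659. ]
wing [609.7  20.   90.   18.3   7.3  55.4 190. ]
lid [ 609.4   19.9  127.9  131.1  -19.    24.6 1072. ]
caserim [ 557.9 -263.6  200.8  135.7   87.3   42.9  369. ]
caselid [ 674.1 -269.4  201.4   95.6   85.8  148.1  583. ]
canrim [552.2 278.2 103.5  70.6  41.5 137.4 117. ]
side0
sp1 [344.6 265.2  20.5  60.1 157. ]
sp2 [396.3 138.5  19.4  60.  168. ]
sp3 [ 401.9 -136.5   19.    59.9  250. ]
cutterH [ 512.6   24.8  138.2  157.4  -79.5   18.3 1249. ]
wing [603.   20.5  92.1  17.4   6.6  57.4 250. ]
lid [ 600.9   20.6  127.9  131.5  -63.6   26.2 1274. ]
caserim [ 551.5 -263.1  202.5  132.1   87.3   44.5 1306. ]
caselid [ 673.  -269.4  201.5  115.3   86.8  110.9 4289. ]
canrim [551.5 277.6 107.9  77.9  34.2 137.6 209. ]
344.29590081593096 [[ 0.26 -0.1  -0.96]
 [-0.3   0.1  -1.13]
 [-0.02 -0.9  -0.96]] [108.2 545.2 384.6]
scene0 [ 659. -258.  122.] [ 0.854 -0.211  0.475] 704 [ 621. -368.   55.] [ 769. -149.  172.]
side0 [ 637. -271.  107.] [ 0.971 -0.136 -0.195] 4634 [ 609. -367.   55.] [ 768. -145.  168.]
```

jog_arm(
  moves=[
    [[32,-50,0,0,0,0],[32,-50,0,0,0,0],[32,-50,0,0,0,0],[32,-50,0,0,0,0],[32,-50,0,0,0,0]],
  ],
)

```text
clock: 0.6
eef_pos: [318.4, 304.5, 221.9]
eef_rot: [2.836, 1.566, -2.211]
wrist_force: [0.1, 0.1, -0.7]
finger_gap: 94.1
```

```bash
cat >> h.py <<'E'
def goto(t,jaw=None,tool=(0,0,-1)):
    """print shift + rotvec(deg) from measured pose to target TCP t with jaw axis yaw (deg, mod 180)"""
    s=manip.read_state(); M=R.from_euler('xyz',s['eef_rot']).as_matrix(); c=np.array(s['eef_pos'])
    print('TCP',c.round(1),'jaw yaw %.1f'%np.degrees(np.arctan2(M[1,2],M[0,2])),'x',M[:,0].round(3),'gap %.1f F'%s['finger_gap'],np.round(s['wrist_force'],1),'q6 %.2f t %.1f'%(s['joints'][5],s['clock']))
    x=np.array(tool,float); x/=np.linalg.norm(x)
    for sg in (1,-1):
        z=M[:,2] if jaw is None else sg*np.array([np.cos(np.radians(jaw)),np.sin(np.radians(jaw)),0])
        z=z-x*(z@x); z/=np.linalg.norm(z); T=np.c_[x,np.cross(z,x),z]
        print('shift',(np.array(t)-c).round(1) if t is not None else '','rot',R.from_matrix(T@M.T).as_rotvec(degrees=True).round(1))
        if jaw is None: break
E
python3 - <<'E'
from h import *
goto((345,265,150))
p,im,d=cam('wrist','w1'); P=cloud(p,d); np.save('w1.npy',P)
for c in [(345,265),(400,138)]:
    try: print(spoolpos(P,c))
    except Exception as e: print(e)
E
```

```text
TCP [318.4 304.5 221.9] jaw yaw 70.8 x [-0.003 -0.004 -1.   ] gap 94.1 F [ 0.1  0.1 -0.7] q6 -0.56 t 0.6
shift [ 26.6 -39.5 -71.9] rot [ 0.2 -0.2  0. ]
[ 344.5  265.2   19.    60.4 1005. ]
[407.9 152.2   6.2  60.3  23. ]
```

jog_arm(
  moves=[
    [[20,-30,-20,0,0,0],[7,-9.5,-45,0,0,0],[0,0,-45,0,0,0],[0,0,-45,0,0,0],[0,0,-25,0,0,0]],
  ],
)

```text
clock: 1.15
eef_pos: [351.9, 256.3, 39.8]
eef_rot: [-1.196, 1.564, 0.03]
wrist_force: [0.7, 0.5, 0.5]
finger_gap: 93.7
```

```bash
python3 - <<'E'
from h import *
goto((344.5,265.2,38),None)
E
```

```text
TCP [351.9 256.3  39.8] jaw yaw 70.2 x [ 0.006  0.    -1.   ] gap 93.7 F [0.7 0.5 0.5] q6 -0.68 t 1.1
shift [-7.4  8.9 -1.8] rot [-0.   0.4  0. ]
```

jog_arm(
  moves=[
    [[-7.4,9,-2,0,0,0],[0,0,0,0,0,0]],
  ],
)

```text
clock: 1.35
eef_pos: [342.5, 264.9, 35.4]
eef_rot: [-2.492, 1.567, -1.267]
wrist_force: [0.2, -0.1, 1.1]
finger_gap: 94.2
```

jog_arm(
  moves=[
    [[0,0,0,0,0,0],[0,0,0,0,0,0],[0,0,0,0,0,0],[0,0,0,0,0,0],[0,0,0,0,0,0]],
  ],
  gripper=-1,
  squeeze=20,
)

```text
clock: 1.85
eef_pos: [344.2, 266.9, 40.1]
eef_rot: [-1.104, 1.563, 0.123]
wrist_force: [1.0, -0.1, 0.1]
finger_gap: 57.1
```

jog_arm(
  moves=[
    [[0,0,30,0,0,0],[0,0,45,0,0,0],[0,0,45,0,0,0],[0,0,45,0,0,0],[0,0,20,0,0,0]],
  ],
)

```text
clock: 2.35
eef_pos: [341.8, 264.9, 230.4]
eef_rot: [-1.824, 1.567, -0.598]
wrist_force: [-0.2, -0.6, -0.4]
finger_gap: 17.6
```

```bash
python3 - <<'E'
from h import *
goto((551,278,200))
p,im,d=cam('wrist','w2'); P=cloud(p,d); np.save('w2.npy',P)
m=(np.hypot(P[...,0]-551,P[...,1]-278)<75)&(P[...,2]>105); q=P[m]; print(len(q))
for a,b in((134,146),(122,133)):
    r=q[(q[:,2]>a)&(q[:,2]<b)]
    if len(r): print(a,len(r),r.min(0).round(),r.max(0).round(), cv2.minEnclosingCircle(r[:,:2].astype(np.float32)))
E
```

```text
TCP [341.8 264.9 230.4] jaw yaw 70.2 x [ 0.003 -0.002 -1.   ] gap 17.6 F [-0.2 -0.6 -0.4] q6 -0.65 t 2.4
shift [209.2  13.1 -30.4] rot [ 0.1  0.2 -0. ]
719
134 102 [520. 217. 134.] [539. 231. 142.] ((529.5388793945312, 224.17874145507812), 11.736871719360352)
122 240 [511. 205. 122.] [548. 233. 133.] ((529.476806640625, 219.10885620117188), 22.730226516723633)
```

The fingers close at only about 75 mm/s, so I lifted before they had gripped. I'll look again and redo it.

jog_arm(
  moves=[
    [[0,0,0,0,0,0],[0,0,0,0,0,0],[0,0,0,0,0,0],[0,0,0,0,0,0],[0,0,0,0,0,0]],
  ],
  gripper=0.5,
)

```text
clock: 2.9
eef_pos: [341.8, 264.7, 229.6]
eef_rot: [-2.009, 1.567, -0.784]
wrist_force: [0.1, -0.1, -0.5]
finger_gap: 49.9
```

```bash
python3 - <<'E'
from h import *
goto((344.5,265.2,38))
p,im,d=cam('wrist','w2'); P=cloud(p,d)
print(spoolpos(P,(345,265)),P[...,2][(np.hypot(P[...,0]-345,P[...,1]-265)<28)&(P[...,2]>10)].max())
E
```

```text
TCP [341.8 264.7 229.6] jaw yaw 70.2 x [ 0.002 -0.002 -1.   ] gap 49.9 F [ 0.1 -0.1 -0.5] q6 -0.65 t 2.9
shift [   2.7    0.5 -191.6] rot [ 0.1  0.1 -0. ]
[ 344.7  265.5   18.8   60.4 1035. ] 335.0654246680251
```

jog_arm(
  moves=[
    [[2,0.5,-30,0,0,0],[0.7,0,-45,0,0,0],[0,0,-45,0,0,0],[0,0,-40,0,0,0],[0,0,-15,0,0,0]],
  ],
)

```text
clock: 3.45
eef_pos: [344.6, 265.2, 50.2]
eef_rot: [-1.138, 1.564, 0.088]
wrist_force: [1.0, -0.3, 1.3]
finger_gap: 70.6
```

```bash
python3 - <<'E'
from h import *
goto((344.7,265.3,38))
E
```

```text
TCP [344.6 265.2  50.2] jaw yaw 70.2 x [ 0.007  0.001 -1.   ] gap 70.6 F [ 1.  -0.3  1.3] q6 -0.65 t 3.5
shift [  0.1   0.1 -12.2] rot [-0.   0.4  0. ]
```

jog_arm(
  moves=[
    [[0,0,-10,0,0,0],[0,0,0,0,0,0],[0,0,0,0,0,0],[0,0,0,0,0,0],[0,0,0,0,0,0]],
  ],
  gripper=-1,
  squeeze=20,
)

```text
clock: 3.95
eef_pos: [344.6, 265.2, 39.7]
eef_rot: [-1.247, 1.565, -0.021]
wrist_force: [0.2, 0.5, -1.5]
finger_gap: 36.0
```

jog_arm(
  moves=[
    [[0,0,0,0,0,0],[0,0,0,0,0,0],[0,0,20,0,0,0],[0,0,45,0,0,0],[0,0,45,0,0,0]],
  ],
)

```text
clock: 4.45
eef_pos: [342.5, 263.9, 149.8]
eef_rot: [-2.942, 1.566, -1.716]
wrist_force: [0.1, -0.4, -0.7]
finger_gap: 35.9
```

jog_arm(
  moves=[
    [[25,0,45,0,0,0],[35,0,20,0,0,0],[40,0,5,0,0,0],[40,0,0,0,0,0],[20,0,0,0,0,0]],
  ],
)

```text
clock: 4.95
eef_pos: [506.1, 264.3, 229.8]
eef_rot: [-1.042, 1.559, 0.186]
wrist_force: [-0.8, 0.4, -0.7]
finger_gap: 36.0
```

```bash
python3 - <<'E'
from h import *
goto((551,278,200))
p,im,d=cam('wrist','w3'); P=cloud(p,d); np.save('w3.npy',P)
E
```

```text
TCP [506.1 264.3 229.8] jaw yaw 70.4 x [ 0.012  0.002 -1.   ] gap 36.0 F [-0.8  0.4 -0.7] q6 -0.81 t 5.0
shift [ 44.9  13.7 -29.8] rot [-0.1  0.7  0. ]
```

View pics/w3.png

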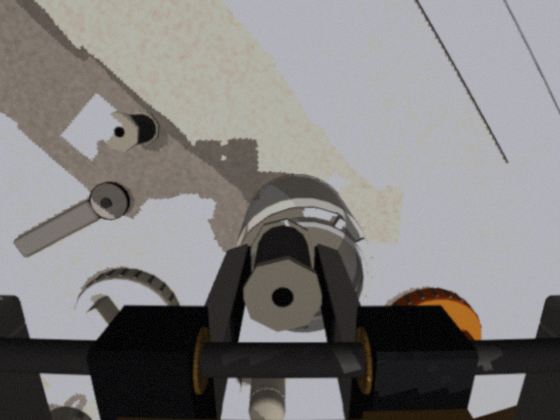

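The spool is held at (285,290) and the canister is at (305,250). I'll carry the spool over the canister.

jog_arm(
  moves=[
    [[25,10,-8,0,0,0],[14,4,-20,0,0,0],[0,0,-25,0,0,0],[0,0,0,0,0,0]],
  ],
)

```text
clock: 5.4
eef_pos: [548.4, 278.0, 175.0]
eef_rot: [-1.043, 1.558, 0.184]
wrist_force: [0.9, -0.2, -0.6]
finger_gap: 35.7
```

```bash
python3 - <<'E'
from h import *
goto((548,278,160))
S=np.load('side0.npy');W=np.load('w3.npy');C=np.load('scene0.npy')
from scipy.optimize import least_squares
for n,P in (('side',S),('wrist',W),('scene',C)):
    m=(np.hypot(P[...,0]-551,P[...,1]-278)<64)&(np.hypot(P[...,0]-551,P[...,1]-278)>35)&(P[...,2]>10)&(P[...,2]<145); q=P[m]
    for a,b in((10,100),(112,134),(136,144)):
        r=q[(q[:,2]>a)&(q[:,2]<b)]
        if len(r)<20: continue
        f=least_squares(lambda v:np.hypot(r[:,0]-v[0],r[:,1]-v[1])-v[2],[550,278,52],loss='soft_l1'); print(n,a,len(r),f.x.round(1),np.std(f.fun).round(1))
E
```

```text
TCP [548.4 278.  175. ] jaw yaw 70.3 x [ 0.012  0.002 -1.   ] gap 35.7 F [ 0.9 -0.2 -0.6] q6 -0.82 t 5.4
shift [ -0.4  -0.  -15. ] rot [-0.1  0.7  0. ]
side 10 585 [560.8 261.6  59.5] 1.3
side 112 380 [559.4 262.6  50.5] 2.3
side 136 118 [561.7 261.6  50. ] 1.8
wrist 10 2160 [559.3 264.2  59. ] 0.5
wrist 112 1860 [557.7 264.6  52.4] 3.1
wrist 136 502 [560.5 263.8  49.5] 1.2
scene 10 416 [561.2 265.9  53.5] 1.9
scene 112 130 [565.1 261.7  51.6] 4.3
scene 136 52 [564.6 262.7  48.9] 1.7
```

The canister centre comes out at about (560, 264), so I'll correct for that.

jog_arm(
  moves=[
    [[12,-14,0,0,0,0],[0,0,-12,0,0,0],[0,0,0,0,0,0]],
  ],
)

```text
clock: 5.7
eef_pos: [561.4, 263.0, 165.2]
eef_rot: [-1.014, 1.556, 0.212]
wrist_force: [-0.5, -0.3, -0.9]
finger_gap: 35.4
```

jog_arm(
  moves=[
    [[0,0,0,0,0,0],[0,0,0,0,0,0],[0,0,0,0,0,0],[0,0,0,0,0,0],[0,0,0,0,0,0]],
  ],
  gripper=0.5,
)

```text
clock: 6.2
eef_pos: [561.8, 263.5, 168.2]
eef_rot: [-0.976, 1.552, 0.251]
wrist_force: [-0.5, -0.5, -0.0]
finger_gap: 69.9
```

jog_arm(
  moves=[
    [[0,0,40,0,0,0],[-25,-20,20,0,0,0],[-40,-30,10,0,0,0],[-40,-30,0,0,0,0],[-30,-25,0,0,0,0]],
  ],
)

```text
clock: 6.7
eef_pos: [423.6, 157.5, 238.6]
eef_rot: [-0.999, 1.553, 0.231]
wrist_force: [0.2, -0.2, 0.5]
finger_gap: 70.2
```

```bash
python3 - <<'E'
from h import *
goto((397,139,38))
p,im,d=cam('wrist','w4'); P=cloud(p,d)
print(spoolpos(P,(397,139)))
E
```

```text
TCP [423.6 157.5 238.6] jaw yaw 70.5 x [ 0.017  0.004 -1.   ] gap 70.2 F [ 0.2 -0.2  0.5] q6 -0.95 t 6.7
shift [ -26.6  -18.5 -200.6] rot [-0.2  1.   0. ]
[ 396.5  141.    18.9   60.5 1040. ]
```

jog_arm(
  moves=[
    [[-18,-12,-30,-0.2,1,0],[-6,-4,-45,0,0,0],[0,0,-45,0,0,0],[0,0,-45,0,0,0],[0,0,0,0,0,0]],
  ],
)

```text
clock: 7.25
eef_pos: [394.6, 137.8, 72.7]
eef_rot: [-0.958, 1.563, 0.271]
wrist_force: [-0.7, 0.5, 0.4]
finger_gap: 70.4
```

```bash
python3 - <<'E'
from h import *
goto((396.5,141,39))
E
```

```text
TCP [394.6 137.8  72.7] jaw yaw 70.4 x [ 0.008  0.002 -1.   ] gap 70.4 F [-0.7  0.5  0.4] q6 -0.98 t 7.2
shift [  1.9   3.2 -33.7] rot [-0.1  0.4  0. ]
```

jog_arm(
  moves=[
    [[2,3,-25,0,0,0],[0,0,-7,0,0,0],[0,0,0,0,0,0]],
  ],
)

```text
clock: 7.55
eef_pos: [399.1, 141.7, 44.4]
eef_rot: [-0.963, 1.559, 0.266]
wrist_force: [0.3, -0.6, 0.0]
finger_gap: 70.3
```

jog_arm(
  moves=[
    [[0,0,0,0,0,0],[0,0,0,0,0,0],[0,0,0,0,0,0],[0,0,0,0,0,0],[0,0,0,0,0,0]],
  ],
  gripper=-1,
)

```text
clock: 8.05
eef_pos: [401.7, 142.3, 49.8]
eef_rot: [-0.969, 1.552, 0.26]
wrist_force: [-0.9, -0.2, -0.9]
finger_gap: 35.8
```

jog_arm(
  moves=[
    [[0,0,0,0,0,0],[0,0,0,0,0,0],[0,0,40,0,0,0],[0,0,45,0,0,0],[0,0,45,0,0,0]],
  ],
)

```text
clock: 8.55
eef_pos: [397.9, 141.3, 178.3]
eef_rot: [-0.951, 1.565, 0.278]
wrist_force: [-0.1, 0.7, 0.0]
finger_gap: 35.3
```

jog_arm(
  moves=[
    [[10,8,35,0,0,0],[35,26,15,0,0,0],[38,28,0,0,0,0],[38,28,0,0,0,0],[20,15,0,0,0,0]],
  ],
)

```text
clock: 9.05
eef_pos: [543.2, 249.3, 238.5]
eef_rot: [-0.936, 1.552, 0.291]
wrist_force: [-0.3, -0.8, -0.4]
finger_gap: 35.3
```

```bash
python3 - <<'E'
from h import *
goto((560,264,163))
E
```

```text
TCP [543.2 249.3 238.5] jaw yaw 70.3 x [ 0.018  0.005 -1.   ] gap 35.3 F [-0.3 -0.8 -0.4] q6 -0.86 t 9.1
shift [ 16.8  14.7 -75.5] rot [-0.3  1.   0. ]
```

jog_arm(
  moves=[
    [[15,12,0,-0.3,1,0],[2,3,-30,0,0,0],[0,0,-40,0,0,0],[0,0,0,0,0,0]],
  ],
)

```text
clock: 9.45
eef_pos: [562.4, 266.9, 164.2]
eef_rot: [2.25, 1.569, -2.805]
wrist_force: [-0.1, -0.2, -0.2]
finger_gap: 35.1
```

```bash
python3 - <<'E'
from h import *
goto((560,264,165))
E
```

```text
TCP [562.4 266.9 164.2] jaw yaw 70.4 x [-0.002 -0.001 -1.   ] gap 35.1 F [-0.1 -0.2 -0.2] q6 -0.84 t 9.4
shift [-2.4 -2.9  0.8] rot [ 0.  -0.1  0. ]
```

jog_arm(
  moves=[
    [[-2,-2,0,0,0,0],[0,0,0,0,0,0],[0,0,0,0,0,0],[0,0,0,0,0,0],[0,0,0,0,0,0]],
  ],
  gripper=0.5,
)

```text
clock: 9.95
eef_pos: [561.8, 265.1, 171.3]
eef_rot: [-0.829, 1.566, 0.399]
wrist_force: [0.2, 0.2, 0.5]
finger_gap: 69.9
```

jog_arm(
  moves=[
    [[0,0,40,0,0,0],[-10,-25,20,0,0,0],[-17,-45,15,0,0,0],[-17,-45,0,0,0,0],[-17,-45,0,0,0,0]],
  ],
)

```text
clock: 10.45
eef_pos: [499.0, 104.4, 250.3]
eef_rot: [-0.956, 1.563, 0.278]
wrist_force: [1.6, -0.2, 0.3]
finger_gap: 70.4
```

jog_arm(
  moves=[
    [[-17,-45,0,0,0,0],[-17,-45,0,0,0,0],[-17,-45,0,0,0,0],[-17,-45,0,0,0,0],[-10,-25,0,0,0,0]],
  ],
)

```text
clock: 10.95
eef_pos: [415.9, -109.0, 254.0]
eef_rot: [-1.197, 1.555, 0.037]
wrist_force: [0.2, 0.3, 0.4]
finger_gap: 70.5
```

```bash
python3 - <<'E'
from h import *
goto((402,-137,40))
p,im,d=cam('wrist','w5'); P=cloud(p,d);np.save('w5.npy',P)
print(spoolpos(P,(402,-137)))
E
```

```text
TCP [ 415.9 -109.   254. ] jaw yaw 70.7 x [ 0.016  0.001 -1.   ] gap 70.5 F [0.2 0.3 0.4] q6 -1.58 t 10.9
shift [ -13.9  -28.  -214. ] rot [-0.   0.9  0. ]
[ 403.1 -135.7   18.8   60.4  928. ]
```

jog_arm(
  moves=[
    [[-8,-14,-25,0,0.9,0],[-2,-4,-45,0,0,0],[0,0,-45,0,0,0],[0,0,-45,0,0,0],[0,0,0,0,0,0]],
  ],
)

```text
clock: 11.5
eef_pos: [404.9, -132.0, 94.0]
eef_rot: [-1.668, 1.56, -0.439]
wrist_force: [0.2, 0.4, 0.8]
finger_gap: 70.4
```

```bash
python3 - <<'E'
from h import *
goto((403,-135.5,40))
E
```

```text
TCP [ 404.9 -132.    94. ] jaw yaw 70.4 x [ 0.009 -0.004 -1.   ] gap 70.4 F [0.2 0.4 0.8] q6 -1.63 t 11.5
shift [ -1.9  -3.5 -54. ] rot [ 0.3  0.5 -0. ]
```

jog_arm(
  moves=[
    [[-2,-3.5,-35,0,0,0],[0,0,-15,0,0,0],[0,0,0,0,0,0]],
  ],
)

```text
clock: 11.8
eef_pos: [406.1, -136.7, 48.4]
eef_rot: [-1.654, 1.554, -0.425]
wrist_force: [0.5, -0.3, 0.1]
finger_gap: 70.5
```

jog_arm(
  moves=[
    [[0,0,-3,0,0,0],[0,0,0,0,0,0],[0,0,0,0,0,0],[0,0,0,0,0,0],[0,0,0,0,0,0]],
  ],
  gripper=-1,
)

```text
clock: 12.3
eef_pos: [409.5, -137.8, 51.7]
eef_rot: [-1.649, 1.545, -0.419]
wrist_force: [0.2, 0.2, -1.3]
finger_gap: 34.7
```

jog_arm(
  moves=[
    [[0,0,0,0,0,0],[0,0,0,0,0,0],[0,0,40,0,0,0],[0,0,45,0,0,0],[0,0,45,0,0,0]],
  ],
)

```text
clock: 12.8
eef_pos: [406.0, -136.3, 180.5]
eef_rot: [-1.658, 1.558, -0.428]
wrist_force: [0.2, -0.3, -0.8]
finger_gap: 34.4
```

jog_arm(
  moves=[
    [[7,18,35,0,0,0],[17,44,15,0,0,0],[17,44,0,0,0,0],[17,44,0,0,0,0],[17,44,0,0,0,0]],
  ],
)

```text
clock: 13.3
eef_pos: [482.8, 60.4, 240.1]
eef_rot: [-1.566, 1.546, -0.345]
wrist_force: [0.6, -1.2, -1.3]
finger_gap: 34.3
```

```bash
python3 - <<'E'
from h import *
goto((560,264,163))
E
```

```text
TCP [482.8  60.4 240.1] jaw yaw 69.9 x [ 0.023 -0.008 -1.   ] gap 34.3 F [ 0.6 -1.2 -1.3] q6 -1.16 t 13.3
shift [ 77.2 203.6 -77.1] rot [0.5 1.3 0. ]
```

jog_arm(
  moves=[
    [[17,45,0,0.3,1,0],[17,45,0,0,0,0],[17,45,0,0,0,0],[9,24,0,0,0,0],[0,0,0,0,0,0]],
  ],
)

```text
clock: 13.8
eef_pos: [543.7, 231.4, 238.2]
eef_rot: [-2.09, 1.566, -0.864]
wrist_force: [-0.6, -0.4, -0.7]
finger_gap: 34.7
```

```bash
python3 - <<'E'
from h import *
goto((560,264,165))
E
```

```text
TCP [543.7 231.4 238.2] jaw yaw 70.2 x [ 0.003 -0.003 -1.   ] gap 34.7 F [-0.6 -0.4 -0.7] q6 -0.88 t 13.8
shift [ 16.3  32.6 -73.2] rot [ 0.2  0.2 -0. ]
```

jog_arm(
  moves=[
    [[14,28,0,0,0,0],[2,4,-20,0,0,0],[0,0,-45,0,0,0],[0,0,0,0,0,0]],
  ],
)

```text
clock: 14.2
eef_pos: [559.6, 263.1, 171.1]
eef_rot: [-2.401, 1.566, -1.175]
wrist_force: [-0.1, 0.2, -0.6]
finger_gap: 34.7
```

```bash
python3 - <<'E'
from h import *
goto((560,264,165))
E
```

```text
TCP [559.6 263.1 171.1] jaw yaw 70.2 x [ 0.002 -0.004 -1.   ] gap 34.7 F [-0.1  0.2 -0.6] q6 -0.84 t 14.2
shift [ 0.4  0.9 -6.1] rot [ 0.3  0.1 -0. ]
```

jog_arm(
  moves=[
    [[0,0,-3,0,0,0],[0,0,0,0,0,0],[0,0,0,0,0,0],[0,0,0,0,0,0],[0,0,0,0,0,0]],
  ],
  gripper=0.5,
)

```text
clock: 14.7
eef_pos: [561.5, 262.0, 175.5]
eef_rot: [-1.413, 1.562, -0.189]
wrist_force: [1.2, -0.1, -0.4]
finger_gap: 69.3
```

jog_arm(
  moves=[
    [[0,0,40,0,0,0],[15,0,40,0,0,0],[25,0,15,0,0,0],[10,0,0,0,0,0],[0,0,0,0,0,0]],
  ],
)

```text
clock: 15.2
eef_pos: [612.2, 261.6, 277.7]
eef_rot: [-1.284, 1.559, -0.059]
wrist_force: [0.2, -0.6, -0.2]
finger_gap: 70.5
```

```bash
python3 - <<'E'
from h import *
goto((610,20,150))
p,im,d=cam('wrist','w6'); P=cloud(p,d);np.save('w6.npy',P); np.savez('w6p.npz',**p)
c=im[20:260,160:440]; cv2.imwrite('pics/w6c.png',cv2.resize(c,None,fx=2.4,fy=2.4,interpolation=cv2.INTER_CUBIC))
from scipy.optimize import least_squares
m=(np.hypot(P[...,0]-560,P[...,1]-264)<66)&(np.hypot(P[...,0]-560,P[...,1]-264)>40); q=P[m]
for a,b in((10,100),(112,134),(136,144)):
    r=q[(q[:,2]>a)&(q[:,2]<b)]
    if len(r)<20: continue
    f=least_squares(lambda v:np.hypot(r[:,0]-v[0],r[:,1]-v[1])-v[2],[560,264,52],loss='soft_l1'); print(a,len(r),f.x.round(1),np.std(f.fun).round(1))
E
```

```text
TCP [612.2 261.6 277.7] jaw yaw 70.2 x [ 0.012 -0.001 -1.   ] gap 70.5 F [ 0.2 -0.6 -0.2] q6 -0.87 t 15.2
shift [  -2.2 -241.6 -127.7] rot [0.  0.7 0. ]
10 1792 [563.2 262.6  56.8] 2.9
112 3091 [559.9 265.9  53.1] 4.3
136 1884 [562.  263.7  49.5] 1.2
```

View pics/w6c.png

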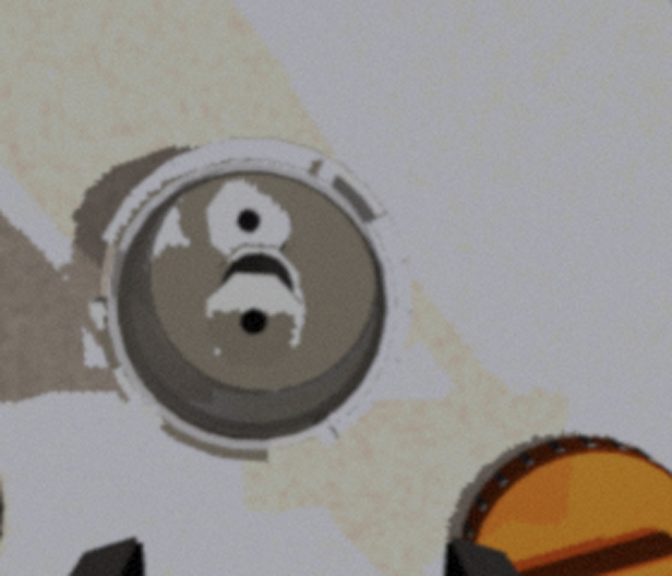

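```bash
python3 - <<'E'
from h import *
p=dict(np.load('w6p.npz')); P=np.load('w6.npy')
def w(u,v,z): return onz(p,[[160+u/2.4,20+v/2.4]],z)[0]
for n,u,v in [('top1',230,200),('top1b',270,235),('arc',260,250),('dark',262,268),('top2',240,300),('top2c',225,345),('floor',200,300),('w',165,230)]:
    print(n,P[int(round(20+v/2.4)),int(round(160+u/2.4))].round(0))
# unwrap neck annulus
im=cv2.imread('pics/w6.png')
cx,cy=562,263.7
Rm=np.asarray(p['rvec'],float);K=np.array([[p['fx'],0,p['cx']],[0,p['fy'],p['cy']],[0,0,1]],float)
th=np.radians(np.arange(0,360,.5)); rr=np.arange(44,66,.2)
rows=[]
for z in (130,):
    T,Rr=np.meshgrid(th,rr); X=np.c_[(cx+Rr*np.cos(T)).ravel(),(cy+Rr*np.sin(T)).ravel(),np.full(T.size,z)]
    uv=cv2.projectPoints(X,Rm,np.asarray(p['tvec'],float),K,np.asarray(p['dist'],float))[0].reshape(T.shape+(2,)).astype(np.float32)
    o=cv2.remap(im,uv[...,0],uv[...,1],cv2.INTER_CUBIC); rows.append(cv2.resize(o,(720,240)))
    D=np.load('w6.npy')[...,2].astype(np.float32); dz=cv2.remap(D,uv[...,0],uv[...,1],cv2.INTER_NEAREST)
    g=np.clip((np.nan_to_num(dz)-100)*6,0,255).astype('uint8'); rows.append(cv2.cvtColor(cv2.resize(g,(720,240)),cv2.COLOR_GRAY2BGR))
I=np.vstack(rows)
for a in range(0,360,30): cv2.putText(I,str(a),(a*2,12),0,.4,(0,0,255)); cv2.line(I,(a*2,0),(a*2,480),(0,0,255),1)
cv2.imwrite('pics/unw.png',I)
E
```

```text
top1 [522. 266.  65.]
top1b [542. 276.  68.]
arc [546. 270.  74.]
dark [552. 271. 111.]
top2 [559. 260. 128.]
top2c [573. 249. 125.]
floor [561. 229.   5.]
w [523. 226.   8.]
```

View pics/unw.png

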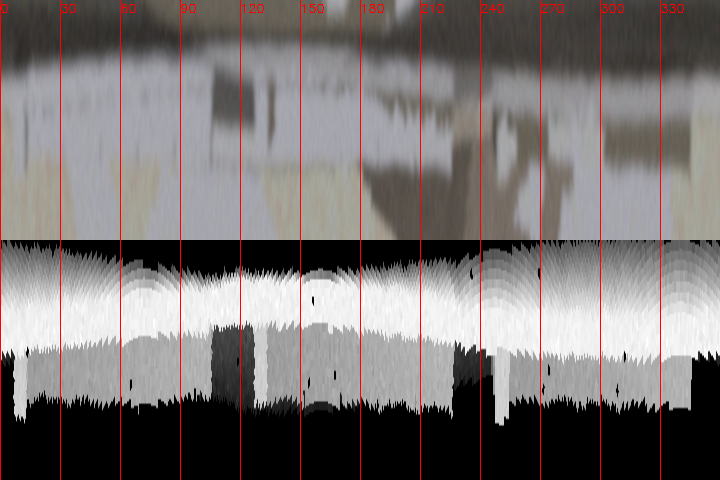

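The unwrapped ring shows gaps centred at 116.5°, 236.5° and 356.5°, with a stop on the counter-clockwise side of each. That matches the description. All three spools are in the canister: one standing, and two stacked with the top at 128 mm, still below the rim.

Lugs could sit at the wing angle or 60° from it. A wing yaw of about -29° puts them on ridges either way. Next, the lid.

jog_arm(
  moves=[
    [[0,-25,-5,0,0,5],[0,-45,-5,0,0,5],[0,-45,-10,0,0,5],[0,-45,-10,0,0,5],[0,-40,-10,0,0,5]],
  ],
)

```text
clock: 15.75
eef_pos: [606.9, 61.1, 235.9]
eef_rot: [-1.21, 1.559, 0.475]
wrist_force: [0.8, 0.1, 0.9]
finger_gap: 70.2
```

jog_arm(
  moves=[
    [[0,-20,0,0,0,3],[0,0,0,0,0,0],[0,0,0,0,0,0]],
  ],
)

```text
clock: 16.05
eef_pos: [604.2, 36.6, 234.0]
eef_rot: [-1.025, 1.562, 0.711]
wrist_force: [1.0, 0.1, -0.6]
finger_gap: 70.5
```

```bash
python3 - <<'E'
from h import *
goto((604,20,48),97)
p,im,d=cam('wrist','w7'); P=cloud(p,d);np.save('w7.npy',P)
print('wing',rect(P,(604,20),62,48,70)); print('lid',rect(P,(604,20),75,18,32))
m=(np.hypot(P[...,0]-604,P[...,1]-20)<75)&(P[...,2]>18)&(P[...,2]<32); print(cv2.minEnclosingCircle(P[m][:,:2].astype(np.float32)))
E
```

```text
TCP [604.2  36.6 234. ] jaw yaw 99.5 x [ 0.006  0.006 -1.   ] gap 70.5 F [ 1.   0.1 -0.6] q6 -1.74 t 16.1
shift [  -0.2  -16.6 -186. ] rot [-0.3  0.4 -2.5]
shift [  -0.2  -16.6 -186. ] rot [ -0.6  -0.5 177.5]
wing [ 604.    21.5   89.6   16.1    8.3   58.1 1397. ]
lid [6.043e+02 2.170e+01 1.315e+02 1.306e+02 2.500e+00 2.630e+01 9.322e+03]
((604.4623413085938, 21.501117706298828), 66.3193588256836)
```

jog_arm(
  moves=[
    [[0,-12,-25,-0.3,0.4,-1.2],[0,-3,-45,0,0,0],[0,0,-45,0,0,0],[0,0,-35,0,0,0],[0,0,0,0,0,0]],
  ],
  gripper=0,
)

```text
clock: 16.6
eef_pos: [603.7, 28.7, 81.8]
eef_rot: [-1.613, 1.566, 0.104]
wrist_force: [-1.0, 0.1, 0.6]
finger_gap: 47.3
```

```bash
python3 - <<'E'
from h import *
goto((604.2,21.5,50),98.3)
E
```

```text
TCP [603.7  28.7  81.8] jaw yaw 98.4 x [ 0.005  0.001 -1.   ] gap 47.3 F [-1.   0.1  0.6] q6 -1.73 t 16.6
shift [  0.5  -7.2 -31.8] rot [-0.   0.3 -0.1]
shift [  0.5  -7.2 -31.8] rot [ -0.4  -0.  179.9]
```

jog_arm(
  moves=[
    [[0.5,-8,-10,0,0.3,0],[0,0,-20,0,0,0],[0,0,0,0,0,0]],
  ],
)

```text
clock: 16.9
eef_pos: [606.2, 22.0, 55.1]
eef_rot: [-1.616, 1.567, 0.103]
wrist_force: [-0.2, 0.4, 0.2]
finger_gap: 47.4
```

```bash
python3 - <<'E'
from h import *
goto((604.2,21.5,50),98.3)
E
```

```text
TCP [606.2  22.   55.1] jaw yaw 98.5 x [ 0.004  0.    -1.   ] gap 47.4 F [-0.2  0.4  0.2] q6 -1.74 t 16.9
shift [-2.  -0.5 -5.1] rot [-0.   0.2 -0.2]
shift [-2.  -0.5 -5.1] rot [ -0.4  -0.  179.8]
```

jog_arm(
  moves=[
    [[-2,-0.5,-4,0,0.2,0],[0,0,0,0,0,0],[0,0,0,0,0,0],[0,0,0,0,0,0],[0,0,0,0,0,0]],
  ],
  gripper=-1,
  squeeze=40,
)

```text
clock: 17.4
eef_pos: [606.7, 21.4, 56.8]
eef_rot: [-1.691, 1.563, 0.028]
wrist_force: [-0.4, -0.6, -1.8]
finger_gap: 15.6
```

jog_arm(
  moves=[
    [[0,0,0,0,0,0],[0,0,0,0,0,0],[0,0,0,0,0,0]],
  ],
)

```text
clock: 17.7
eef_pos: [606.6, 21.4, 56.8]
eef_rot: [-1.693, 1.563, 0.026]
wrist_force: [0.1, 0.2, -1.7]
finger_gap: 15.1
```

```bash
python3 - <<'E'
from h import *
goto((604.2,21.5,50),98.3)
E
```

```text
TCP [606.6  21.4  56.8] jaw yaw 98.5 x [ 0.007  0.    -1.   ] gap 15.1 F [ 0.1  0.2 -1.7] q6 -1.74 t 17.7
shift [-2.4  0.1 -6.8] rot [-0.   0.4 -0.2]
shift [-2.4  0.1 -6.8] rot [ -0.7  -0.  179.8]
```

jog_arm(
  moves=[
    [[0,0,25,0,0,0],[0,0,45,0,0,0],[0,0,45,0,0,0],[0,0,45,0,0,0],[0,0,30,0,0,0]],
  ],
)

```text
clock: 18.2
eef_pos: [602.6, 21.5, 247.6]
eef_rot: [1.304, 1.566, 3.022]
wrist_force: [-0.2, -0.0, -0.6]
finger_gap: 15.7
```

jog_arm(
  moves=[
    [[-4,20,0,0,0,-6],[-8,40,0,0,0,-8],[-8,40,0,0,0,-8],[-8,40,0,0,0,-8],[-8,40,0,0,0,-6]],
  ],
)

```text
clock: 18.7
eef_pos: [566.8, 202.5, 253.8]
eef_rot: [-1.377, 1.566, -0.317]
wrist_force: [0.7, 1.2, -1.1]
finger_gap: 15.6
```

```bash
python3 - <<'E'
from h import *
goto((563,263,200),61)
E
```

```text
TCP [566.8 202.5 253.8] jaw yaw 60.8 x [ 0.005 -0.002 -1.   ] gap 15.6 F [ 0.7  1.2 -1.1] q6 -0.78 t 18.7
shift [ -3.8  60.5 -53.8] rot [0.1 0.3 0.3]
shift [ -3.8  60.5 -53.8] rot [ 4.000e-01 -1.000e-01 -1.797e+02]
```

jog_arm(
  moves=[
    [[0,30,0,0,0,0],[0,12,-15,0,0,0],[0,0,-20,0,0,0],[0,0,0,0,0,0]],
  ],
)

```text
clock: 19.1
eef_pos: [564.6, 250.4, 215.7]
eef_rot: [-1.549, 1.567, -0.487]
wrist_force: [0.4, 0.5, -1.5]
finger_gap: 15.5
```

```bash
cat > held.py <<'E'
from h import *
from scipy.optimize import least_squares
s=manip.read_state(); t=np.array(s['eef_pos']); goto((563,263,200),61)
p,im,d=cam('wrist','held'); P=cloud(p,d); np.save('held.npy',P)
n=np.hypot(P[...,0]-t[0],P[...,1]-t[1])
for a,b in((-37,-24),):
    m=(n<75)&(P[...,2]>t[2]+a-3)&(P[...,2]<t[2]+b-3); q=P[m]; zt=np.median(q[:,2])
    q=q[abs(q[:,2]-zt)<2.5]; h=cv2.convexHull(q[:,:2].astype(np.float32)).reshape(-1,2)
    f=least_squares(lambda v:np.hypot(h[:,0]-v[0],h[:,1]-v[1])-65,[t[0],t[1]],loss='soft_l1')
    A=np.c_[q[:,:2]-q[:,:2].mean(0),np.ones(len(q))]; c=np.linalg.lstsq(A,q[:,2],rcond=None)[0]
    print('top z',zt.round(1),'centre',f.x.round(1),'offset from TCP',(f.x-t[:2]).round(1),'n',len(q),'slope',c[:2].round(3),'res',np.std(f.fun).round(1))
    for ang in range(0,360,45):
        pass
E
python3 held.py
```

```text
TCP [564.6 250.4 215.7] jaw yaw 60.9 x [ 0.003 -0.002 -1.   ] gap 15.5 F [ 0.4  0.5 -1.5] q6 -0.70 t 19.1
shift [ -1.6  12.6 -15.7] rot [0.1 0.2 0.1]
shift [ -1.6  12.6 -15.7] rot [   0.3   -0.2 -179.9]
top z 185.6 centre [562.7 250.7] offset from TCP [-1.9  0.4] n 22205 slope [-0.001  0.   ] res 0.7
```

The held lid is level, with its centre at TCP (-1.9, +0.4) and its origin at TCP z - 56.

jog_arm(
  moves=[
    [[-1.4,13,0,0.1,0.2,0],[0,0,-14,0,0,0],[0,0,0,0,0,0]],
  ],
)

```text
clock: 19.45
eef_pos: [564.5, 263.1, 203.7]
eef_rot: [-0.627, 1.567, 0.433]
wrist_force: [0.3, 0.3, -1.5]
finger_gap: 15.5
```

```bash
python3 - <<'E'
from h import *
goto((563.2,263.5,188),61)
E
```

```text
TCP [564.5 263.1 203.7] jaw yaw 60.7 x [ 0.003  0.001 -1.   ] gap 15.5 F [ 0.3  0.3 -1.5] q6 -0.68 t 19.4
shift [ -1.3   0.4 -15.7] rot [-0.1  0.2  0.3]
shift [ -1.3   0.4 -15.7] rot [ 3.000e-01  1.000e-01 -1.797e+02]
```

jog_arm(
  moves=[
    [[-1.5,0.4,-12,0,0.2,0],[0,0,0,0,0,0]],
  ],
)

```text
clock: 19.65
eef_pos: [563.2, 263.1, 190.9]
eef_rot: [0.465, 1.569, 1.525]
wrist_force: [-0.7, -0.5, -1.9]
finger_gap: 15.6
```

jog_arm(
  moves=[
    [[0,0,-4,0,0,0]],
  ],
)

```text
clock: 19.75
eef_pos: [563.5, 263.0, 187.4]
eef_rot: [-0.029, 1.569, 1.031]
wrist_force: [-1.0, 0.7, -0.7]
finger_gap: 16.2
```

jog_arm(
  moves=[
    [[0,0,-2,0,0,0]],
  ],
)

```text
clock: 19.85
eef_pos: [563.4, 263.0, 185.5]
eef_rot: [0.084, 1.568, 1.143]
wrist_force: [-4.8, 0.5, 9.1]
finger_gap: 15.9
```

```bash
python3 - <<'E'
from h import *
goto((563.2,263.5,188),61)
E
```

```text
TCP [563.4 263.  185.5] jaw yaw 60.7 x [ 0.001  0.002 -1.   ] gap 15.9 F [-4.8  0.5  9.1] q6 -0.68 t 19.9
shift [-0.2  0.5  2.5] rot [-0.1  0.1  0.3]
shift [-0.2  0.5  2.5] rot [ 1.000e-01  2.000e-01 -1.797e+02]
```

Contact came at origin height about 129.4 mm, so the lugs are on the ridge near its high end and the gap should be about 25° counter-clockwise. I'll slacken the grip so the lid can fall freely.

jog_arm(
  moves=[
    [[0,0,0,0,0,0],[0,0,0,0,0,0],[0,0,0,0,0,0]],
  ],
  gripper=-0.61,
)

```text
clock: 20.15
eef_pos: [563.6, 263.1, 186.1]
eef_rot: [-0.167, 1.567, 0.893]
wrist_force: [-0.0, 0.6, -0.4]
finger_gap: 18.6
```

```bash
python3 held.py
```

```text
TCP [563.6 263.1 186.1] jaw yaw 60.7 x [ 0.002  0.003 -1.   ] gap 18.6 F [-0.   0.6 -0.4] q6 -0.68 t 20.1
shift [-0.6 -0.1 13.9] rot [-0.2  0.1  0.3]
shift [-0.6 -0.1 13.9] rot [   0.2    0.2 -179.7]
top z 155.5 centre [561.6 263.8] offset from TCP [-2.   0.8] n 22200 slope [ 0.002 -0.002] res 0.6
```

jog_arm(
  moves=[
    [[0,0.3,0,0,0,8],[0,0.3,0,0,0,8],[0,0.3,0,0,0,7],[0,0,0,0,0,0]],
  ],
)

```text
clock: 20.6
eef_pos: [563.8, 263.9, 186.6]
eef_rot: [-0.327, 1.567, 1.147]
wrist_force: [0.2, 0.5, -0.0]
finger_gap: 18.4
```

```bash
python3 held.py; python3 -c "
from h import *; st(); P=np.load('held.npy'); s=manip.read_state()['eef_pos']; m=np.nanmedian(P[...,2][np.hypot(P[...,0]-561.6,P[...,1]-263.8)<60]); print(m, rect(P,(561.6,263.8),62,m+20,m+36))"
```

```text
TCP [563.8 263.9 186.6] jaw yaw 84.5 x [ 0.002  0.004 -1.   ] gap 18.4 F [ 0.2  0.5 -0. ] q6 -1.10 t 20.6
shift [-0.8 -0.9 13.4] rot [ -0.2   0.1 -23.5]
shift [-0.8 -0.9 13.4] rot [ -0.2  -0.3 156.5]
top z 155.8 centre [562.1 264.2] offset from TCP [-1.7  0.2] n 22063 slope [ 0.002 -0.001] res 0.7
{'clock': 20.65, 'joints': [0.378, 0.49, 1.347, 0.003, 1.302, -1.093], 'eef_pos': [563.828, 263.912, 186.575], 'eef_rot': [-0.315, 1.567, 1.155], 'wrist_force': [0.975, -0.044, -0.506], 'moment': [0.068, 0.001, -0.01], 'finger_gap': 18.67}
274.0067687213448 [ 0.  0.  0.  0.  0. nan  0.]
  return _methods._mean(a, axis=axis, dtype=dtype,
  ret = ret.dtype.type(ret / rcount)
```

jog_arm(
  moves=[
    [[0,0.3,0,0,0,7],[0,0,0,0,0,0]],
  ],
)

```text
clock: 20.85
eef_pos: [563.9, 264.2, 186.6]
eef_rot: [-0.332, 1.567, 1.255]
wrist_force: [-0.7, 0.3, -0.1]
finger_gap: 18.3
```

```bash
python3 held.py|sed -n '1p;4p'
```

```text
TCP [563.9 264.2 186.6] jaw yaw 90.9 x [ 0.001  0.004 -1.   ] gap 18.3 F [-0.7  0.3 -0.1] q6 -1.21 t 20.9
top z 153.6 centre [582.1 263.8] offset from TCP [18.2 -0.3] n 41 slope [ 1.032 -0.107] res 0.7
```

jog_arm(
  moves=[
    [[0,0.3,0,0,0,5],[0,0,0,0,0,0]],
  ],
)

```text
clock: 21.1
eef_pos: [563.8, 264.3, 186.6]
eef_rot: [-0.305, 1.567, 1.358]
wrist_force: [-0.3, -0.1, 0.1]
finger_gap: 18.4
```

```bash
python3 held.py|sed -n '1p;4p'; python3 -c "from h import *; st()"
```

```text
TCP [563.8 264.3 186.6] jaw yaw 95.2 x [ 0.001  0.004 -1.   ] gap 18.4 F [-0.3 -0.1  0.1] q6 -1.28 t 21.1
top z 153.5 centre [554.2 317.2] offset from TCP [-9.7 52.8] n 57 slope [-0.005  0.004] res 4.1
{'clock': 21.15, 'joints': [0.378, 0.491, 1.346, 0.003, 1.303, -1.282], 'eef_pos': [563.865, 264.341, 186.599], 'eef_rot': [-0.321, 1.567, 1.339], 'wrist_force': [-0.396, 0.003, -0.299], 'moment': [0.092, 0.036, -0.009], 'finger_gap': 18.7}
```

```bash
cat > lid.py <<'E'
from h import *
from scipy.optimize import least_squares
goto((563,263,200),61)
p,im,d=cam('wrist','lid'); P=cloud(p,d); np.save('lid.npy',P); c=(561.8,264)
n=np.hypot(P[...,0]-c[0],P[...,1]-c[1]); q=P[(n<75)&(P[...,2]>128)&(P[...,2]<165)]
zt=np.median(q[:,2]); q=q[abs(q[:,2]-zt)<3]
h=cv2.convexHull(q[:,:2].astype(np.float32)).reshape(-1,2)
f=least_squares(lambda v:np.hypot(h[:,0]-v[0],h[:,1]-v[1])-65,c,loss='soft_l1')
A=np.c_[q[:,:2]-q[:,:2].mean(0),np.ones(len(q))]; s=np.linalg.lstsq(A,q[:,2],rcond=None)[0]
print('top %.1f origin %.1f'%(zt,zt-26),'c',f.x.round(1),'slope',s[:2].round(3),len(q))
w=P[(n<50)&(abs(P[...,2]-zt-31)<3)]; print('wing pts',len(w), rect(P,c,49,zt+28,zt+34)[:5] if len(w)>20 else '')
E
python3 lid.py
```

```text
TCP [563.9 264.3 186.6] jaw yaw 95.1 x [ 0.001  0.004 -1.   ] gap 18.7 F [-0.4  0.  -0.3] q6 -1.28 t 21.1
shift [-0.9 -1.3 13.4] rot [ -0.2   0.1 -34.1]
shift [-0.9 -1.3 13.4] rot [-1.000e-01 -3.000e-01  1.459e+02]
top 144.3 origin 118.3 c [562.1 264.2] slope [ 0.003 -0.001] 20638
wing pts 4506 [561.1 261.9  38.9  89.5 -15.1]
```

The lid dropped into the thread: origin 118.3 mm, level. I'll lower the fingers a little and turn clockwise.

jog_arm(
  moves=[
    [[0,0,-8,0,0,0],[0,0,0,0,0,-8],[0,-0.2,0,0,0,-8],[0,-0.2,0,0,0,-8],[0,-0.2,0,0,0,-8]],
  ],
)

```text
clock: 21.7
eef_pos: [564.2, 264.0, 177.2]
eef_rot: [-0.478, 1.565, 0.591]
wrist_force: [0.6, -0.0, 4.5]
finger_gap: 18.4
```

jog_arm(
  moves=[
    [[0,-0.3,0,0,0,-8],[0,-0.3,0,0,0,-8],[0,-0.3,0,0,0,-8],[0,-0.3,0,0,0,-8],[-0.2,-0.3,0,0,0,-8]],
  ],
)

```text
clock: 22.2
eef_pos: [564.5, 262.8, 177.2]
eef_rot: [-0.414, 1.562, -0.085]
wrist_force: [-2.5, -1.2, 5.5]
finger_gap: 18.6
```

```bash
python3 lid.py; python3 -c "from h import *; st()"
```

```text
TCP [564.5 262.8 177.2] jaw yaw 18.9 x [ 0.009 -0.001 -1.   ] gap 18.6 F [-2.5 -1.2  5.5] q6 0.05 t 22.2
shift [-1.5  0.2 22.8] rot [-0.1  0.5 42.1]
shift [-1.5  0.2 22.8] rot [   0.6    0.2 -137.9]
top 144.4 origin 118.4 c [563.6 263.6] slope [ 0.001 -0.003] 21903
wing pts 4853 [566.  266.2  39.1  89.5 -48.2]
{'clock': 22.25, 'joints': [0.378, 0.496, 1.361, -0.004, 1.277, 0.061], 'eef_pos': [564.54, 262.761, 177.19], 'eef_rot': [-0.4, 1.562, -0.081], 'wrist_force': [-1.865, -1.37, 4.727], 'moment': [-0.29, 0.432, 0.134], 'finger_gap': 18.403}
```

jog_arm(
  moves=[
    [[-1.5,-0.3,1,0,0.4,-6],[-0.5,-0.3,0,0,0,-8],[-0.2,-0.1,0,0,0,-8],[0,0,0,0,0,0]],
  ],
)

```text
clock: 22.65
eef_pos: [562.4, 262.2, 177.5]
eef_rot: [-0.346, 1.568, -0.437]
wrist_force: [-1.3, -0.9, 4.1]
finger_gap: 18.5
```

```bash
python3 lid.py; python3 -c "from h import *; st()"
```

```text
TCP [562.4 262.2 177.5] jaw yaw -5.2 x [ 0.002 -0.001 -1.   ] gap 18.5 F [-1.3 -0.9  4.1] q6 0.47 t 22.6
shift [ 0.6  0.8 22.5] rot [-0.   0.1 66.2]
shift [ 0.6  0.8 22.5] rot [   0.2    0.  -113.8]
top 144.4 origin 118.4 c [561.8 263.2] slope [-0.    -0.003] 21771
wing pts 4921 [565.  264.5  39.3  89.  -73.4]
{'clock': 22.7, 'joints': [0.378, 0.494, 1.362, -0.002, 1.283, 0.464], 'eef_pos': [562.42, 262.254, 177.487], 'eef_rot': [-0.358, 1.568, -0.443], 'wrist_force': [-0.178, -0.545, 1.745], 'moment': [-0.053, 0.128, -0.061], 'finger_gap': 18.251}
```

jog_arm(
  moves=[
    [[0,0,0,0,0,-6],[0,0,0,0,0,-4]],
  ],
)

```text
clock: 22.9
eef_pos: [562.6, 262.3, 177.5]
eef_rot: [-0.134, 1.568, -0.391]
wrist_force: [0.7, -0.2, 3.2]
finger_gap: 18.6
```

```bash
python3 -c "from h import *; st()"
```

```text
{'clock': 22.9, 'joints': [0.378, 0.495, 1.362, -0.002, 1.283, 0.636], 'eef_pos': [562.625, 262.317, 177.484], 'eef_rot': [-0.134, 1.568, -0.391], 'wrist_force': [0.663, -0.18, 3.165], 'moment': [-0.056, 0.097, 0.138], 'finger_gap': 18.574}
```

jog_arm(
  moves=[
    [[0,0,0,0,0,-4]],
  ],
)

```text
clock: 23.0
eef_pos: [562.7, 262.4, 177.5]
eef_rot: [-0.038, 1.567, -0.364]
wrist_force: [-1.1, -1.3, 4.6]
finger_gap: 18.4
```

```bash
python3 -c "from h import *; st()"
```

```text
{'clock': 23.0, 'joints': [0.378, 0.495, 1.362, -0.002, 1.283, 0.705], 'eef_pos': [562.693, 262.409, 177.497], 'eef_rot': [-0.038, 1.567, -0.364], 'wrist_force': [-1.087, -1.267, 4.621], 'moment': [-0.072, 0.211, 0.368], 'finger_gap': 18.389}
```

jog_arm(
  moves=[
    [[0,0,0,0,0,-4]],
  ],
)

```text
clock: 23.1
eef_pos: [562.7, 262.6, 177.5]
eef_rot: [0.057, 1.567, -0.338]
wrist_force: [-0.0, 0.2, 3.5]
finger_gap: 18.9
```

```bash
python3 -c "from h import *; st()"; python3 lid.py
```

```text
{'clock': 23.1, 'joints': [0.379, 0.495, 1.362, -0.002, 1.282, 0.774], 'eef_pos': [562.738, 262.56, 177.531], 'eef_rot': [0.057, 1.567, -0.338], 'wrist_force': [-0.023, 0.198, 3.469], 'moment': [-0.02, 0.312, 0.766], 'finger_gap': 18.875}
TCP [562.7 262.6 177.5] jaw yaw -22.6 x [ 0.003 -0.001 -1.   ] gap 18.9 F [-0.   0.2  3.5] q6 0.77 t 23.1
shift [ 0.3  0.4 22.5] rot [-0.1  0.2 83.6]
shift [ 0.3  0.4 22.5] rot [  0.2   0.1 -96.4]
top 144.4 origin 118.4 c [562.4 263.3] slope [-0.001 -0.004] 21846
wing pts 4721 [566.2 264.2  38.8  88.6 -87.5]
```

The moment rose to 0.77 N m at the expected angle, so the lid is at its stop. I'll back off, release, lift and look.

jog_arm(
  moves=[
    [[0,0,0,0,0,8],[0,0,0,0,0,0],[0,0,0,0,0,0]],
  ],
  gripper=0.1,
)

```text
clock: 23.45
eef_pos: [562.4, 262.5, 176.2]
eef_rot: [-0.317, 1.568, -0.566]
wrist_force: [-0.2, -0.8, 0.3]
finger_gap: 39.5
```

jog_arm(
  moves=[
    [[0,0,20,0,0,0],[0,0,40,0,0,0],[0,-10,40,0,0,0],[0,-20,10,0,0,8],[0,0,0,0,0,0]],
  ],
)

```text
clock: 23.95
eef_pos: [560.9, 231.4, 287.2]
eef_rot: [-1.823, 1.566, -1.937]
wrist_force: [-0.7, 0.8, -0.3]
finger_gap: 51.7
```

```bash
python3 lid.py; cp pics/lid.png pics/lidend.png; python3 - <<'E'
from h import *
P=np.load('lid.npy'); c=(562,264); n=np.hypot(P[...,0]-c[0],P[...,1]-c[1])
print(rect(P,c,60,165,182))
S=cam('side')[0:3]; Q=cloud(S[0],S[2]); print('side',rect(Q,c,60,165,182))
print('cutter',rect(Q,(471,30),95,8,35))
E
```

```text
TCP [560.9 231.4 287.2] jaw yaw -6.5 x [-0.002 -0.005 -1.   ] gap 51.7 F [-0.7  0.8 -0.3] q6 0.45 t 23.9
shift [  2.1  31.6 -87.2] rot [ 0.3  0.1 67.5]
shift [  2.1  31.6 -87.2] rot [ 1.000e-01 -3.000e-01 -1.125e+02]
top 144.4 origin 118.4 c [562.8 263.2] slope [-0.001 -0.002] 13782
wing pts 2187 [562.8 263.6  89.7  16.   80.9]
[ 562.8  263.6   89.7   16.    80.9  176.1 2191. ]
side [562.7 259.5  88.2  17.8  81.4 175.5 189. ]
cutter [457.9  15.2  44.1 158.2 -87.1  17.  735. ]
```

Wing yaw -99.1° matches the predicted home angle of -99.5°, and the origin is 118.4 mm, level, so the lid is screwed home. Now the cutter.

jog_arm(
  moves=[
    [[-12,-26,0,0,0,0],[-20,-43,-10,0,0,3],[-20,-43,-10,0,0,3],[-20,-43,-10,0,0,3],[-20,-43,-10,0,0,0]],
  ],
)

```text
clock: 24.55
eef_pos: [464.4, 35.9, 237.0]
eef_rot: [-2.678, 1.557, -2.645]
wrist_force: [0.4, -0.5, 0.1]
finger_gap: 51.8
```

jog_arm(
  moves=[
    [[0,0,0,0,0,0],[0,0,0,0,0,0]],
  ],
)

```text
clock: 24.75
eef_pos: [461.9, 33.2, 234.2]
eef_rot: [-2.793, 1.553, -2.771]
wrist_force: [0.1, 0.1, 0.7]
finger_gap: 51.4
```

```bash
python3 - <<'E'
from h import *
p,im,d=cam('wrist','w8'); P=cloud(p,d); np.save('w8.npy',P)
goto((458,5,22),3)
print(rect(P,(460,15),95,8,35)); 
n=(np.hypot(P[...,0]-460,P[...,1]-15)<95)&(P[...,2]>8)&(P[...,2]<35); q=P[n]; print(q.min(0).round(),q.max(0).round())
h=q[(q[:,2]>15.5)]; R_=cv2.minAreaRect(h[:,:2].astype(np.float32)); print('top',R_)
for y in range(-70,100,15):
    r=q[abs(q[:,1]-y)<3]
    if len(r): print(y,r[:,0].min().round(),r[:,0].max().round(),np.median(r[:,2]).round(1))
E
```

```text
TCP [461.9  33.5 234. ] jaw yaw 1.3 x [-0.017 -0.007 -1.   ] gap 51.8 F [-0.3 -0.2 -0.2] q6 -0.02 t 24.8
shift [  -3.9  -28.5 -212. ] rot [ 0.4 -1.   1.7]
shift [  -3.9  -28.5 -212. ] rot [  -1.5   -0.6 -178.3]
[ 460.9   15.4   43.2  156.2  -87.2   17.5 3366. ]
[437. -63.  11.] [486.  93.  21.]
top ((461.4350891113281, 15.411003112792969), (40.66842269897461, 156.17913818359375), 3.236921548843384)
-55 461.0 486.0 18.3
-40 459.0 484.0 18.0
-25 456.0 482.0 18.3
-10 455.0 481.0 18.3
5 454.0 479.0 18.3
20 451.0 477.0 18.2
35 450.0 476.0 18.1
50 445.0 474.0 17.1
65 437.0 480.0 15.5
80 438.0 478.0 15.3
95 451.0 465.0 15.1
```

View pics/w8.png

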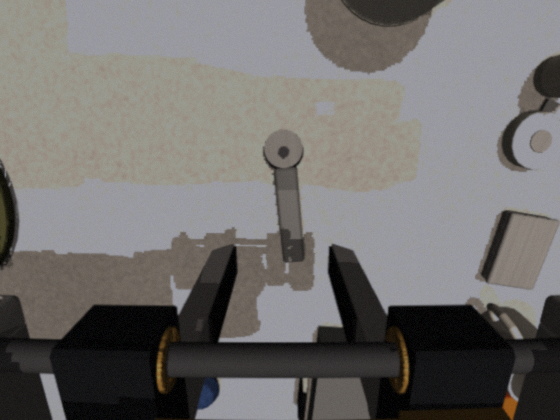

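The cutter sits at origin (465,16), yaw 96.6°, with its head at pixel (284,150) and handle end at (292,255). I'll grasp at the origin.

jog_arm(
  moves=[
    [[2,-12,-25,0,-1,3],[1,-5,-45,0,0,2.3],[0,0,-45,0,0,0],[0,0,-45,0,0,0],[0,0,0,0,0,0]],
  ],
)

```text
clock: 25.3
eef_pos: [467.2, 21.9, 69.0]
eef_rot: [-1.025, 1.563, -0.906]
wrist_force: [-0.2, -0.2, 2.1]
finger_gap: 51.2
```

```bash
python3 - <<'E'
from h import *
goto((465,15,23),6.6)
E
```

```text
TCP [467.2  21.9  69. ] jaw yaw 6.8 x [ 0.005 -0.006 -1.   ] gap 51.2 F [-0.2 -0.2  2.1] q6 -0.14 t 25.3
shift [ -2.2  -6.9 -46. ] rot [ 0.3  0.3 -0.2]
shift [ -2.2  -6.9 -46. ] rot [ -0.4   0.5 179.8]
```

jog_arm(
  moves=[
    [[-2,-7,-25,0,0,0],[0,0,-16,0,0,0],[0,0,0,0,0,0]],
  ],
)

```text
clock: 25.6
eef_pos: [468.4, 17.5, 30.6]
eef_rot: [-0.811, 1.562, -0.691]
wrist_force: [-0.1, -0.3, 0.5]
finger_gap: 51.7
```

```bash
python3 - <<'E'
from h import *
goto((465,15,23),6.6)
E
```

```text
TCP [468.4  17.5  30.6] jaw yaw 6.9 x [ 0.007 -0.006 -1.   ] gap 51.7 F [-0.1 -0.3  0.5] q6 -0.15 t 25.6
shift [-3.4 -2.5 -7.6] rot [ 0.3  0.4 -0.3]
shift [-3.4 -2.5 -7.6] rot [ -0.6   0.5 179.7]
```

jog_arm(
  moves=[
    [[-3.4,-2.5,-8,0.3,0.4,0],[0,0,-1,0,0,0]],
  ],
)

```text
clock: 25.8
eef_pos: [466.9, 15.8, 24.2]
eef_rot: [-0.182, 1.568, -0.062]
wrist_force: [0.8, -0.5, 0.0]
finger_gap: 51.7
```

```bash
python3 - <<'E'
from h import *
goto((465,15,23),6.6)
E
```

```text
TCP [466.9  15.8  24.2] jaw yaw 6.9 x [ 0.003 -0.    -1.   ] gap 51.7 F [ 0.8 -0.5  0. ] q6 -0.16 t 25.8
shift [-1.9 -0.8 -1.2] rot [ 0.   0.2 -0.3]
shift [-1.9 -0.8 -1.2] rot [ -0.3   0.  179.7]
```

Close on the handle, lift, and view the case from a raised pose.

jog_arm(
  moves=[
    [[-1,0,-1.5,0,0,0],[0,0,-0.5,0,0,0],[0,0,-0.5,0,0,0],[0,0,0,0,0,0],[0,0,0,0,0,0]],
  ],
  gripper=-1,
  squeeze=30,
)

```text
clock: 26.3
eef_pos: [467.2, 16.0, 24.1]
eef_rot: [-0.166, 1.564, -0.046]
wrist_force: [0.2, -0.1, -1.4]
finger_gap: 25.7
```

jog_arm(
  moves=[
    [[0,0,0,0,0,0],[0,0,20,0,0,0],[0,0,45,0,0,0],[0,0,45,0,0,0],[0,0,45,0,0,0]],
  ],
)

```text
clock: 26.8
eef_pos: [462.9, 16.0, 178.4]
eef_rot: [2.978, 1.565, 3.098]
wrist_force: [-0.0, 0.3, -0.6]
finger_gap: 26.0
```

jog_arm(
  moves=[
    [[0,-20,40,0,0,-3],[5,-40,20,0,0,-3],[5,-40,0,0,0,-3],[5,-30,0,0,0,0],[0,0,0,0,0,0]],
  ],
)

```text
clock: 27.3
eef_pos: [478.9, -118.2, 248.6]
eef_rot: [-0.253, 1.565, -0.294]
wrist_force: [0.6, 1.1, -1.6]
finger_gap: 25.7
```

```bash
python3 - <<'E'
from h import *
goto((540,-263,240),-2.7)
p,im,d=cam('wrist','w9'); P=cloud(p,d); np.save('w9.npy',P); np.savez('w9p.npz',**p)
cv2.imwrite('pics/w9b.png',(255*(im/255.)**.7).astype('uint8'))
E
```

```text
TCP [ 478.9 -118.2  248.6] jaw yaw -2.3 x [ 0.006 -0.002 -1.   ] gap 25.7 F [ 0.6  1.1 -1.6] q6 -0.28 t 27.3
shift [  61.1 -144.8   -8.6] rot [ 0.1  0.3 -0.4]
shift [  61.1 -144.8   -8.6] rot [ -0.5   0.2 179.6]
```

View pics/w9b.png

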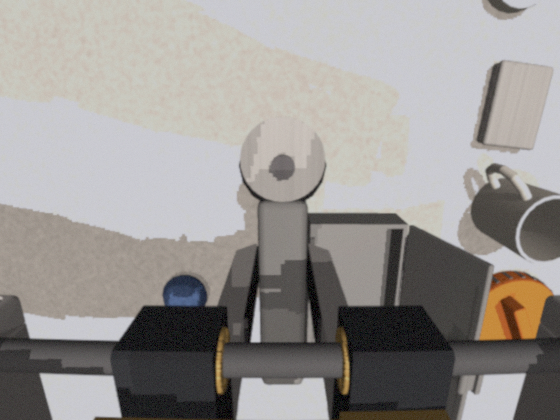

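```bash
python3 - <<'E'
from h import *
for n in('side0','w9'):
    P=np.load(n+'.npy').reshape(-1,3); a=np.radians(-2.7); ex=np.array([np.cos(a),np.sin(a)]); ey=np.array([-ex[1],ex[0]])
    c=np.array([552,-263.]); X=(P[:,:2]-c)@ex; Y=(P[:,:2]-c)@ey; Z=P[:,2]
    m=(abs(X)<75)&(abs(Y)<115)&(abs(Z-44)<3)
    for nm,sel,f in (('front x',m&(X<-40)&(abs(Y)<80),X),('y+ end',m&(Y>85)&(abs(X)<40),Y),('y- end',m&(Y<-85)&(abs(X)<40),Y)):
        if sel.sum()>10: print(n,nm,np.percentile(f[sel],[1,10,50,90,99]).round(1),sel.sum())
    for y in (-60,60):
        s=m&(X<-40)&(abs(Y-y)<15); 
        if s.sum()>3: print('front at',y,X[s].mean().round(1))
    s=(X>40)&(X<180)&(abs(Y)<90)&(Z>65)&(Z<140)
    if s.sum()>50:
        A=np.c_[Y[s],Z[s]-45.5,np.ones(s.sum())]; k,res,_,_=np.linalg.lstsq(A,X[s],rcond=None); r=A@k-X[s]; g=abs(r)<6; k=np.linalg.lstsq(A[g],X[s][g],rcond=None)[0]
        print('lid X = %.3f Y + %.3f (Z-45.5) + %.1f'%tuple(k),'angle',1.571+np.arctan(k[1]),'std',r[g].std().round(1),g.sum(),'ztop',np.percentile(Z[(X>40)&(X<180)&(abs(Y)<80)],99.5).round())
E
```

```text
side0 front x [-64.9 -62.7 -47.4 -43.9 -42.2] 317
side0 y+ end [93.6 94.3 96.6 99.1 99.9] 91
side0 y- end [-101.3 -100.8  -98.7  -96.1  -95.8] 113
front at -60 -46.5
front at 60 -46.6
lid X = 0.004 Y + 0.282 (Z-45.5) + 62.6 angle 1.8458728539484532 std 2.9 2418 ztop 166.0
w9 front x [-47.9 -46.9 -45.4 -43.3 -42.7] 150
w9 y+ end [ 95.   95.5  98.1 100.3 100.6] 414
front at -60 -45.5
lid X = 0.002 Y + 0.283 (Z-45.5) + 62.7 angle 1.8469072463421843 std 3.1 2838 ztop 167.0
```

The case centre is about (559,-263.3) with yaw -2.7°, and its lid is open at 1.85 rad. I'll tilt the tool 15° so the gripper body clears that lid while lowering the cutter in.

jog_arm(
  moves=[
    [[10,-18,0,-0.2,-4,0],[15,-30,0,-0.2,-4,0],[15,-30,0,-0.2,-4,0],[15,-30,0,-0.2,-3,0],[12,-20,0,0,0,0]],
  ],
)

```text
clock: 27.85
eef_pos: [547.2, -242.6, 248.0]
eef_rot: [-0.014, 1.295, -0.048]
wrist_force: [0.1, -0.7, -1.0]
finger_gap: 25.7
```

```bash
python3 - <<'E'
from h import *
goto((554,-263,37),-2.7,(.2588*.999,-.2588*.047,-.966))
E
```

```text
TCP [ 547.2 -242.6  248. ] jaw yaw -1.9 x [ 0.272 -0.013 -0.962] gap 25.7 F [ 0.1 -0.7 -1. ] q6 -0.55 t 27.9
shift [   6.8  -20.4 -211. ] rot [ 0.2  0.8 -0.7]
shift [   6.8  -20.4 -211. ] rot [-47.6   2.3 172.8]
```

jog_arm(
  moves=[
    [[4,-13,-15,0.2,0.8,-0.7],[1,-3,-40,0,0,0],[0,0,-40,0,0,0],[0,0,-25,0,0,0]],
  ],
)

```text
clock: 28.25
eef_pos: [554.4, -257.6, 126.9]
eef_rot: [-0.007, 1.304, -0.053]
wrist_force: [0.2, -0.8, -0.9]
finger_gap: 25.8
```

```bash
python3 - <<'E'
from h import *
goto((554,-263,37),-2.7,(.2588*.999,-.2588*.047,-.966))
E
```

```text
TCP [ 554.4 -257.6  126.9] jaw yaw -2.6 x [ 0.263 -0.014 -0.965] gap 25.8 F [ 0.2 -0.8 -0.9] q6 -0.59 t 28.2
shift [ -0.4  -5.4 -89.9] rot [ 0.1  0.3 -0.1]
shift [ -0.4  -5.4 -89.9] rot [-46.9   2.4 173.7]
```

jog_arm(
  moves=[
    [[-1,-4,-20,0,0.3,0],[-1,-1,-25,0,0,0],[-1,0,-15,0,0,0]],
  ],
)

```text
clock: 28.55
eef_pos: [550.7, -258.0, 61.6]
eef_rot: [0.005, 1.315, -0.038]
wrist_force: [0.7, 0.1, -1.4]
finger_gap: 25.4
```

```bash
python3 - <<'E'
from h import *
goto((554,-263,37),-2.7,(.2588*.999,-.2588*.047,-.966))
E
```

```text
TCP [ 550.7 -258.    61.6] jaw yaw -2.5 x [ 0.253 -0.01  -0.967] gap 25.4 F [ 0.7  0.1 -1.4] q6 -0.63 t 28.6
shift [  3.3  -5.  -24.6] rot [-0.1 -0.3 -0.2]
shift [  3.3  -5.  -24.6] rot [-46.    2.  173.8]
```

jog_arm(
  moves=[
    [[3.5,-5,-12,0,-0.3,0],[0,0,-8,0,0,0]],
  ],
)

```text
clock: 28.75
eef_pos: [554.3, -261.1, 39.3]
eef_rot: [0.013, 1.311, -0.029]
wrist_force: [0.9, -0.3, 0.3]
finger_gap: 25.9
```

```bash
python3 - <<'E'
from h import *
goto((554,-263,37),-2.7,(.2588*.999,-.2588*.047,-.966))
E
```

```text
TCP [ 554.3 -261.1   39.3] jaw yaw -2.4 x [ 0.257 -0.007 -0.966] gap 25.9 F [ 0.9 -0.3  0.3] q6 -0.65 t 28.8
shift [-0.3 -1.9 -2.3] rot [-0.2 -0.1 -0.4]
shift [-0.3 -1.9 -2.3] rot [-46.3   1.8 173.6]
```

jog_arm(
  moves=[
    [[0,-1.5,-4,0,0,0],[0,0,0,0,0,0],[0,0,0,0,0,0],[0,0,0,0,0,0]],
  ],
  gripper=-0.12,
)

```text
clock: 29.15
eef_pos: [555.3, -262.3, 36.0]
eef_rot: [0.011, 1.309, -0.03]
wrist_force: [-1.1, -1.0, -0.5]
finger_gap: 41.4
```

jog_arm(
  moves=[
    [[-4,0,15,0,0,0],[-8,0,30,0,0,0],[-11,0,40,0,0,0],[-11,0,40,0,0,0],[-25,0,40,0,0,0]],
  ],
)

```text
clock: 29.65
eef_pos: [493.9, -260.8, 203.6]
eef_rot: [0.021, 1.314, -0.019]
wrist_force: [0.3, -0.2, -0.1]
finger_gap: 41.4
```

```bash
python3 - <<'E'
from h import *
goto((700,-263,180),-2.7)
p,im,d=cam('side','s2'); P=cloud(p,d); np.save('s2.npy',P)
c=im[190:370,300:470]; cv2.imwrite('pics/s2c.png',cv2.resize((255*(c/255.)**.7).astype('uint8'),None,fx=3.2,fy=3.2,interpolation=cv2.INTER_CUBIC))
E
```

```text
TCP [ 493.9 -260.8  203.6] jaw yaw -2.3 x [ 0.254 -0.005 -0.967] gap 41.4 F [ 0.3 -0.2 -0.1] q6 -0.65 t 29.6
shift [206.1  -2.2 -23.6] rot [ 0.3 14.7 -0.4]
shift [206.1  -2.2 -23.6] rot [-23.    0.5 178.1]
```

View pics/s2c.png

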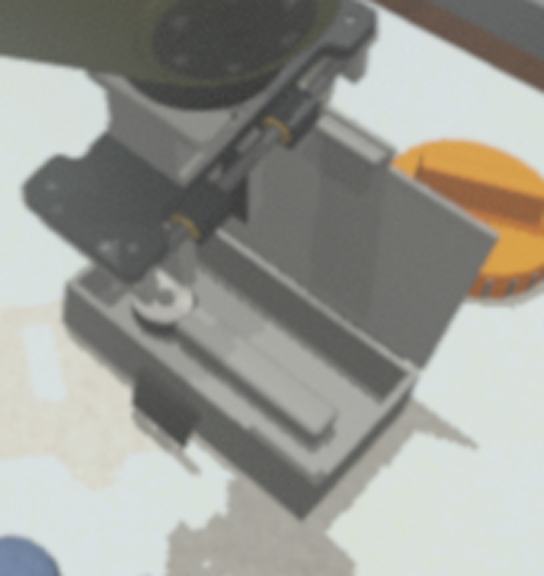

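The cutter lies flat in the case, with its head at (165,300) and handle end at (330,425) in the crop. Next I'll close the fingers, go over and behind the lid, and push it shut.

jog_arm(
  moves=[
    [[5,0,25,0,5,0],[25,0,10,0,5,0],[42,-2,0,0,4,0],[42,-2,0,0,0,0],[42,-2,0,0,0,0]],
  ],
  gripper=-1,
)

```text
clock: 30.2
eef_pos: [649.4, -269.2, 258.1]
eef_rot: [-0.705, 1.541, -0.751]
wrist_force: [0.2, -0.4, 0.7]
finger_gap: 5.0
```

jog_arm(
  moves=[
    [[15,-1,0,0,0,0],[0,0,0,0,0,0]],
  ],
)

```text
clock: 30.4
eef_pos: [668.1, -269.1, 256.5]
eef_rot: [-0.703, 1.541, -0.747]
wrist_force: [-0.3, -0.7, 0.5]
finger_gap: 0.5
```

```bash
python3 - <<'E'
from h import *
goto((684,-269,150),-2.7)
P=np.load('side0.npy'); m=(np.hypot(P[...,0]-700,P[...,1]+265)<90)&(P[...,2]>48)&(P[...,2]<62)&(P[...,0]>668); print(rect(P,(710,-265),90,40,62),P[m].mean(0))
E
```

```text
TCP [ 668.1 -269.1  256.5] jaw yaw -2.5 x [ 0.022 -0.02  -1.   ] gap 0.5 F [-0.3 -0.7  0.5] q6 -0.39 t 30.4
shift [ 1.590e+01  1.000e-01 -1.065e+02] rot [ 1.2  1.2 -0.2]
shift [ 1.590e+01  1.000e-01 -1.065e+02] rot [ -2.    1.8 179.8]
[ 719.5 -246.9  113.5  166.7  -23.4   55.4  255. ] [ 762.629582   -292.87981059   55.84906132]
```

jog_arm(
  moves=[
    [[18,0,0,1,1,0],[2,0,-20,0,0,0],[0,0,-40,0,0,0],[0,0,-35,0,0,0]],
  ],
)

```text
clock: 30.8
eef_pos: [687.5, -270.1, 166.8]
eef_rot: [-0.413, 1.555, -0.458]
wrist_force: [1.0, -0.8, -0.6]
finger_gap: 0.4
```

```bash
python3 - <<'E'
from h import *
goto((684,-269,150),-2.7)
E
```

```text
TCP [ 687.5 -270.1  166.8] jaw yaw -2.6 x [ 0.014 -0.007 -1.   ] gap 0.4 F [ 1.  -0.8 -0.6] q6 -0.38 t 30.8
shift [ -3.5   1.1 -16.8] rot [ 0.4  0.8 -0.1]
shift [ -3.5   1.1 -16.8] rot [ -1.2   0.6 179.9]
```

jog_arm(
  moves=[
    [[-20,1,-5,0,0.5,0],[-25,1,0,0,0,0],[-25,1,0,0,0,0],[-20,1,0,0,0,0]],
  ],
)

```text
clock: 31.2
eef_pos: [590.4, -264.9, 156.5]
eef_rot: [-1.469, 1.567, -1.514]
wrist_force: [2.4, -1.0, -0.0]
finger_gap: 0.6
```

```bash
cat > cl.py <<'E'
from h import *
goto((598,-265,156),-2.7)
p,im,d=cam('side','s3'); P=cloud(p,d).reshape(-1,3); a=np.radians(-2.7); ex=np.array([np.cos(a),np.sin(a)]); ey=np.array([-ex[1],ex[0]])
c=np.array([559,-263.3]); X=(P[:,:2]-c)@ex; Y=(P[:,:2]-c)@ey; Z=P[:,2]
s=(Y<-45)&(Y>-92)&(X>-75)&(X<110)&(Z>48)&(Z<175)
r=np.hypot(X-54,Z-45.5); s&=(r<118)&(r>30); th=np.arctan2(Z-45.5,54-X)[s]; print('lid angle median',np.median(th).round(3) if s.sum() else None,np.percentile(th,[10,90]).round(2),s.sum())
E
python3 cl.py
```

```text
TCP [ 590.4 -264.9  156.5] jaw yaw -2.6 x [ 0.    -0.004 -1.   ] gap 0.6 F [ 2.4 -1.  -0. ] q6 -0.43 t 31.2
shift [ 7.6 -0.1 -0.5] rot [ 0.2  0.  -0.1]
shift [ 7.6 -0.1 -0.5] rot [ -0.    0.4 179.9]
lid angle median 1.191 [1.18 1.21] 369
```

jog_arm(
  moves=[
    [[-20,1,-10,0,0,0],[-15,1,-12,0,0,0],[-14,1,-15,0,0,0],[-6,0,-12,0,0,0]],
  ],
)

```text
clock: 31.65
eef_pos: [530.0, -262.6, 112.1]
eef_rot: [-0.752, 1.559, -0.8]
wrist_force: [0.3, 1.6, 0.9]
finger_gap: 0.6
```

```bash
python3 cl.py
```

```text
TCP [ 530.  -262.6  112.1] jaw yaw -2.7 x [ 0.009 -0.009 -1.   ] gap 0.6 F [0.3 1.6 0.9] q6 -0.47 t 31.6
shift [68.  -2.4 43.9] rot [0.5 0.5 0.1]
shift [68.  -2.4 43.9] rot [   0.8   -0.8 -179.9]
lid angle median 0.529 [0.49 0.62] 644
```

jog_arm(
  moves=[
    [[-10,0,-12,0,0,0],[-5,0,-12,0,0,0],[0,0,-6,0,0,0],[0,0,-4,0,0,0]],
  ],
)

```text
clock: 32.1
eef_pos: [513.7, -263.0, 78.0]
eef_rot: [-0.722, 1.557, -0.771]
wrist_force: [-0.8, 0.4, 1.5]
finger_gap: 0.6
```

```bash
python3 cl.py
```

```text
TCP [ 513.7 -263.    78. ] jaw yaw -2.8 x [ 0.01 -0.01 -1.  ] gap 0.6 F [-0.8  0.4  1.5] q6 -0.48 t 32.1
shift [84.3 -2.  78. ] rot [0.6 0.6 0.1]
shift [84.3 -2.  78. ] rot [   0.9   -0.9 -179.9]
lid angle median 0.16 [0.13 0.24] 899
```

jog_arm(
  moves=[
    [[-3,0,-3,0,0,0]],
  ],
)

```text
clock: 32.25
eef_pos: [511.2, -263.0, 74.7]
eef_rot: [-0.71, 1.556, -0.759]
wrist_force: [0.5, 0.5, -0.1]
finger_gap: 0.5
```

jog_arm(
  moves=[
    [[-1,0,-3,0,0,0]],
  ],
)

```text
clock: 32.35
eef_pos: [510.2, -263.0, 71.7]
eef_rot: [-0.704, 1.556, -0.753]
wrist_force: [0.3, 0.4, -0.1]
finger_gap: 0.1
```

jog_arm(
  moves=[
    [[0,0,-3,0,0,0]],
  ],
)

```text
clock: 32.45
eef_pos: [510.4, -263.3, 70.0]
eef_rot: [-0.709, 1.555, -0.758]
wrist_force: [-17.4, 7.4, 42.8]
finger_gap: 0.5
```

```bash
python3 cl.py
```

```text
TCP [ 510.4 -263.3   70. ] jaw yaw -2.8 x [ 0.011 -0.011 -1.   ] gap 0.5 F [-17.4   7.4  42.8] q6 -0.49 t 32.5
shift [87.6 -1.7 86. ] rot [0.6 0.7 0.1]
shift [87.6 -1.7 86. ] rot [   1.    -1.  -179.9]
lid angle median 0.088 [0.05 0.17] 933
```

TCP z 70 is the fully shut height, and force rose to 43 N on a fingertip, so the lid appears past the catch. I'll retract and check everything.

jog_arm(
  moves=[
    [[0,0,10,0,0,0],[0,0,30,0,0,0],[-10,15,45,0,0,0],[-20,40,45,0,0,0],[-20,45,45,0,0,0]],
  ],
)

```text
clock: 33.0
eef_pos: [467.3, -182.3, 225.0]
eef_rot: [-0.917, 1.562, -0.969]
wrist_force: [0.5, 1.0, 0.1]
finger_gap: 0.4
```

jog_arm(
  moves=[
    [[-20,45,20,0,0,0],[-15,45,0,0,0,0],[-10,45,0,0,0,0],[0,20,0,0,0,0],[0,0,0,0,0,0]],
  ],
)

```text
clock: 33.5
eef_pos: [421.6, -24.2, 251.0]
eef_rot: [-0.469, 1.55, -0.519]
wrist_force: [0.8, 0.1, -0.6]
finger_gap: 0.3
```

```bash
python3 cl.py; python3 - <<'E'
from h import *
a=np.radians(-2.7); ex=np.array([np.cos(a),np.sin(a)]); ey=np.array([-ex[1],ex[0]])
for n in('side','scene'):
    p,im,d=cam(n,n+'_end'); Q=cloud(p,d); P=Q.reshape(-1,3); o=0 if n=='side' else 5
    X=(P[:,:2]-[559+o,-263.3])@ex; Y=(P[:,:2]-[559+o,-263.3])@ey; Z=P[:,2]
    s=(abs(X)<45)&(abs(Y)<85)&(Z>30)&(Z<90); k=np.polyfit(54-X[s],Z[s],1); print(n,'lid slope %.4f, z at hinge %.1f, edge %.1f'%(k[0],k[1],np.polyval(k,110)),s.sum())
    print('screw lid',rect(Q,(562+o,264),60,165,182), rect(Q,(562+o,264),75,138,149)[[0,1,5]])
im=cv2.imread('pics/side_end.png'); cv2.imwrite('pics/side_endb.png',(255*(im/255.)**.7).astype('uint8'))
E
```

```text
TCP [421.6 -24.2 251. ] jaw yaw -2.9 x [ 0.018 -0.01  -1.   ] gap 0.3 F [ 0.8  0.1 -0.6] q6 -0.09 t 33.5
shift [ 176.4 -240.8  -95. ] rot [0.6 1.  0.2]
shift [ 176.4 -240.8  -95. ] rot [   1.6   -0.9 -179.8]
lid angle median 0.09 [0.06 0.17] 931
side lid slope 0.0011, z at hinge 51.9, edge 52.0 3082
screw lid [563.1 293.2  27.1   8.2  80.3 174.1  28. ] [534.3 267.8 144.6]
scene lid slope 0.0006, z at hinge 50.8, edge 50.9 1828
screw lid [565.6 261.3  88.1  20.   80.1 173.6 180. ] [566.2 259.4 142.8]
```

View pics/side_endb.png

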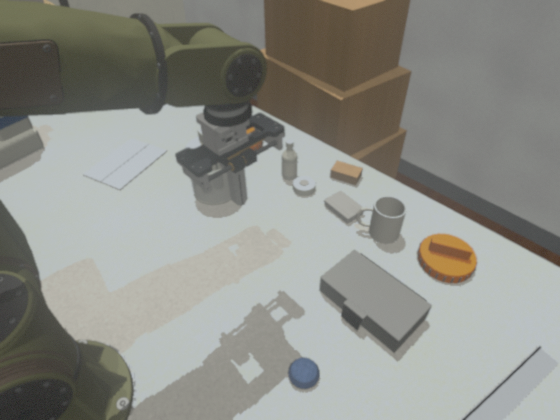

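The case lid is flat (slope 0.001), shut at pixel (375,295). There are no spools left on the table and the bystanders are where they started. Handing in.

```bash
python3 -c "
from cell import manip; print(manip.sign_off())"
```

```text
the job is handed in; nothing more can be done
None
```

The sewing things are put away, and I handed the job in at about 34 s on the robot's clock. Sign-off gives no verdict, so what follows rests on my own checks.

- **Spools:** All three are in the canister. One stands on the floor. The depth reading puts a second spool's top at 128 mm, below the 140 mm rim, which means it is stacked on the third. I inferred the third spool from that height and did not see it clearly. In the final side view no spools are left on the table.
- **Canister lid:** I set it with the lugs on the ridges, with its origin at 129.5 mm. It dropped to 118.3 mm after about 30° counter-clockwise. I then screwed it clockwise until the torque rose to 0.77 N m at the stop. The wing ended at -99.1° against a predicted -99.5°, and the lid is level at 118.4 mm.
- **Cutter and case:** The cutter lies flat along the case. The case lid is shut and stayed shut after I let go. Two cameras give a slope of about 0.001, with the top face at about 51–52 mm. I could not hear the catch click, and the fingertips pressed with about 43 N for a moment at the end.
- **Problems:** My first spool grasp missed because the fingers close slowly, and I repeated it. My first estimate of the canister's centre was 18 mm off, which I corrected before releasing anything. The scene camera reads about 5 mm farther in x than the other two, so I relied on the wrist and side cameras.
- **Bystanders:** The final view shows them where they started. I checked this by eye and did not measure it.

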